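# Fill the front row of the specimen shelf and close its keeper bar

## Robot

A 6-joint arm with a two-finger parallel gripper is mounted at the origin on the work surface. World frame = base frame: x ahead of the robot, y to its left, z up, the work surface at z = 0. Lengths are in mm, angles in rad, forces in N, time in s.
With the tool pointing down it reaches from about 275 to 750 mm from the base axis. Payload 10.2 kg.
Tool frame: the origin (TCP) lies between the finger pads; the fingertips stand 25 mm ahead of it and the grasp point (between the pads) lies 6 mm ahead of it; z points along the fingers, y is the line along which they close (so a half turn about z gives the same grasp; the last joint's range is limited). The gripper opens to 85 mm and grips with 20 to 120 N. Pads are 22 mm wide; open, the fingers measure 114 mm over their backs; the gripper's body (76 mm by 85 mm) begins 54 mm behind the grasp point. The pads swing forward as they close: fully open they stand 13 mm farther back than shut.
Start: joints at [-1.501, 0.313, 1.498, -0, 1.331, -0.223], TCP at [151.52, -502.666, 256.294] pointing down, gripper open.
Joint ranges: [-2.94, 2.94], [-0.97, 2.17], [0.19, 2.56], [-1.23, 4.37], [0.02, 3.11], [-2.88, 2.88]. Speed limits (rad/s): [2.39, 2.39, 3.01, 3.14, 3.14, 3.14].

## Interface

Orientations are given as a unit quaternion [w, x, y, z].
In Python, from rig import ctrl, eyes, finish_job gives the robot as it stands.
- The arm moves only by the tool step_arm, never from a script. Its argument "increments" is a list of rows, each an object of numbers: "dx", "dy", "dz": the shift along the tool's x, y, z in units of 25 mm (1.0 is 25 mm); "wx", "wy", "wz": the turn, a rotation vector about the tool's x, y, z in units of 6 degrees (1.0 is 6 degrees). A call has 1 to 5 rows; each row shifts and turns the commanded pose from where the row before left it, along the tool's axes as they then stand; what a row does not reach is not made up. A row lasts 1/10 s, in which the tool goes at most 50 mm and 8.59 degrees, less where a joint would pass 70% of its speed; a pose out of reach is approached as far as the arm can. A call is refused whole if a number of a shift passes 1 or a number of a turn 1, either way. A call with a gripper value outside its range is refused whole. "fingers" is the finger opening in mm, from 0 to 85.4, set as the call begins (left out, the last holds). The fingers move at their own pace and stop on an object; "squeeze" is the grip in N (left out, the last holds). Time passes only in rows, so rows that do not move let the fingers close. It gives the time, the measured TCP pose, the force, the opening and the grip force at its end, in the units of the state.
- ctrl.sense(): the state, without advancing time (a new reading comes with each control period).
- eyes.capture(name): name is "scene" or "top" or "wrist"; returns a dict with "frame" (480x640x3 uint8, blue, green, red), "fx", "fy", "cx", "cy" (pixels), "R" (3x3) and "t" (3): a world point X has camera coordinates R X + t; the wrist camera has in their place "tool_from_camera" (4x4, takes a point from camera to tool coordinates, whose origin is the TCP and whose axes are the flange's). Camera axes: x right, y down, z forward; pixel columns grow to the right and rows downward; lengths in mm; the calibration is good to about 2 mm. The wrist camera is an equidistant fisheye: a pixel r from the principal point sees the ray r / f radians off the axis. A picture is of the moment at which its call begins: read the wrist's pose just before it. There is no depth.
- finish_job(): hands the job in; it is judged then, once.
Trained networks look in the newest picture that a camera, given by its name, has taken for a name from the list of things; names that differ only in an ending like _2 or _b are one class to them, and where a whole thing is asked for, a point or a joint stands for the part that bears it (a point fixed in the world has none). Each returns a list of dicts, best first, with "p" (0 to 1); they miss things now and then, are a little off and sometimes report something else, mostly with a low value. They report only what shows in the picture. A call takes as long as a camera call. They do not tell look-alikes from the thing itself.
- eyes.cut_out(camera, label): "mask" (480x640 bool, what is visible of it).
- eyes.landmark_of(camera, label): "point" ([x, y, z] in mm, in the coordinates of the camera as it stood for that picture, good to about 4 mm: a listed point, or the origin of a listed thing).
The state is a dict: "time_s": time; "joints": joint angles; "dq": joint speeds; "tau": joint torques, N m; "eef_pos": TCP position; "ee_rot": TCP orientation; "force": force on the tool from outside, world axes, zero at the start; "wrist_torque": the same for the moment, N m; "grip_width": opening from 0.0 (shut) to 1.0 (fully open); "grip_force": force on a finger pad.
Only numpy, scipy, OpenCV 4.12 (cv2) and the standard library are available. Lean on these libraries where they do the work, as an engineer would, in place of code of your own. Each camera call takes 0.05 s, during which the arm holds its last target. There are 200 camera calls.

## Task

Set the three rectangular steel specimens from the bench down on the low shelf, without dropping or tipping them, as a neat front row, studs up, one centred in each empty ruled field, side by side and square like the ones behind them. Then swing the keeper bar closed across the front until its end rests fully in the catch. Leave the round specimen, the back row and the pots where they are.

Things in the scene. Friction and masses are not known exactly. Their poses are not given: they have to be found in the camera images.
- plate_a: One of the three rectangular specimens lying loose on the bench: a rusted steel plate, 72 (its x) x 52 (its y) x 8 thick, with an upright round stud at its centre: diameter 14, top 52 above the underside; round nut of diameter 23 at the stud's foot, from 8 to 15 above the underside. About 0.27 kg. Origin: centre of the underside; z up along the stud. 
- plate_b: Another rectangular specimen from the bench, the same as plate_a: a rusted steel plate, 72 (its x) x 52 (its y) x 8 thick, with an upright round stud at its centre: diameter 14, top 52 above the underside; round nut of diameter 23 at the stud's foot, from 8 to 15 above the underside. About 0.27 kg. Origin: centre of the underside; z up along the stud. 
- plate_c: Another rectangular specimen from the bench, the same as plate_a: a rusted steel plate, 72 (its x) x 52 (its y) x 8 thick, with an upright round stud at its centre: diameter 14, top 52 above the underside; round nut of diameter 23 at the stud's foot, from 8 to 15 above the underside. About 0.27 kg. Origin: centre of the underside; z up along the stud. 
- disc: Round specimen that stays on the bench: rusted disc, diameter 66, 8 thick, with the same stud (diameter 14, top at 52). Origin: centre of the underside.
- shelf: Low white specimen shelf (fixed): board 200 (its x, front to back) x 280 (its y), top surface 50 above the bench, on short feet. Its front is its -x side, towards the robot. Dark lines rule it into two rows of three fields, each 84 (x) x 64 (y). Low rail at the back edge. Origin: under the board's centre, on the bench; x to the back, y along the rows, z up.
- field0 (a point): Centre of the front-row field at the hinge end (-y) of the shelf, on the board's top surface; axes as the shelf's. A specimen sits centred here, its long side (x) along the shelf's x. Empty at the start.
- field1 (a point): Centre of the front-row field at the middle of the shelf, on the board's top surface; axes as the shelf's. A specimen sits centred here, its long side (x) along the shelf's x. Empty at the start.
- field2 (a point): Centre of the front-row field at the catch end (+y) of the shelf, on the board's top surface; axes as the shelf's. A specimen sits centred here, its long side (x) along the shelf's x. Empty at the start.
- back0 (a point): Centre of the back-row field behind field0 (84 further in the shelf's +x), on the board's top surface; axes as the shelf's.
- stored0: A specimen like plate_a already in place in the back row, on back0, loose. It stays there.
- back1 (a point): Centre of the back-row field behind field1 (84 further in the shelf's +x), on the board's top surface; axes as the shelf's.
- stored1: A specimen like plate_a already in place in the back row, on back1, loose. It stays there.
- back2 (a point): Centre of the back-row field behind field2 (84 further in the shelf's +x), on the board's top surface; axes as the shelf's.
- stored2: A specimen like plate_a already in place in the back row, on back2, loose. It stays there.
- keeper (a joint): Angle (rad) of the keeper, a level bar hinged on an upright pin at the shelf's front -y corner. 0 = closed: it lies along the front edge, 55 in front of the front row's centre line, its end in the C-shaped catch at the +y corner, at a hard stop. Grows to 1.3 as it swings out towards the robot (anticlockwise from above). Light friction (0.3 N at the knob) keeps it where it is left.
- keeper_hinge (a point): On the keeper's upright hinge axis (fixed to the shelf), 10 above the board's top; axes as the shelf's. The bar is flat dark steel, 6 thick, 258 long from the hinge axis, from 3 to 17 above the board's top.
- keeper_knob (a point): Top centre of the upright black knob on the keeper bar: a round post of diameter 12, from the bar's top (17 above the board's top) to 55 above it, 160 from the hinge axis. Moves with the bar; its y axis points along the bar, away from the hinge.
- pot_a: Lidded clear plastic pot, diameter 100, 75 high, on the bench at the left; a bystander. Origin: centre of the underside.
- pot_b: Lidded clear plastic pot, diameter 100, 75 high, on the bench at the left; a bystander. Origin: centre of the underside.
There are look-alikes about, which are no part of the job. Leave any blue look-alike of the plate_b alone. What is shaped like the plate_a but turquoise is not meant.

How it is judged:
By the outcome, as a careful person would: the job done as asked, in the order asked, and still so for the second after the job is handed in, with the robot touching nothing.
It also fails if it takes over 72 s, if anything falls off the work surface, if the arm or the gripper's body presses on something with over 40 N, if the wrist force passes 120 N, or if a joint passes its speed limit or range.

## Working session

There is one attempt and no reset: what is moved stays moved. The work goes in short steps, Python scripts to look and compute and a tool call to move; the robot and the scene stay as the last step left them, time stands still between calls to the robot, and variables do not carry over. Pictures are saved under pics/ and viewed, at most 10 in all, crops included, and the job is handed in when it is done.

Besides the shell and the picture viewer there is one more tool, called after ">>>" in YAML: its name, and indented under it one key for each argument. step_arm: Moves the arm, as the interface text tells. Its arguments: {"type":"object","properties":{"increments":{"type":"array"},"fingers":{"type":"number"},"squeeze":{"type":"number"}},"required":["increments"]}

```bash
mkdir -p pics; cat > h.py <<'E'
import numpy as np, cv2
from rig import ctrl, eyes, finish_job
def cap(n):
    c=eyes.capture(n); return c
def world(c,p): return np.array(c["R"]).T@(np.array(p)-np.array(c["t"]))
E
python3 - <<'E'
from h import *
for n in ["top","scene"]:
    c=cap(n); cv2.imwrite(f"pics/{n}0.png",c["frame"])
    print(n,c["fx"],c["cx"],c["cy"],np.round(c["R"],3).tolist(),np.round(c["t"],1))
    for l in ["plate_a","disc","shelf","field0","field1","field2","back0","back1","back2","keeper_hinge","keeper_knob","pot_a"]:
        print(l,[(round(d["p"],2),np.round(world(c,d["point"])).tolist()) for d in eyes.landmark_of(n,l)])
s=ctrl.sense();print(s)
E
```

```text
top 493.1786466129253 324.8797917672506 237.90444926284857 [[-0.013, -1.0, -0.007], [-0.994, 0.013, -0.113], [0.113, 0.006, -0.994]] [  98.6  541.7 1235. ]
plate_a [(0.97, [420.0, -8.0, 1.0]), (0.9, [364.0, 218.0, -2.0]), (0.78, [576.0, 131.0, 2.0]), (0.72, [478.0, 296.0, -0.0]), (0.62, [301.0, 326.0, -1.0]), (0.61, [462.0, 118.0, 5.0])]
disc [(0.6, [621.0, 292.0, -3.0])]
shelf [(0.67, [665.0, -184.0, -1.0])]
field0 [(0.83, [625.0, -248.0, 50.0]), (0.8, [635.0, -175.0, 45.0]), (0.78, [646.0, -112.0, 50.0]), (0.32, [440.0, 437.0, -1.0]), (0.23, [475.0, 297.0, -1.0])]
field1 [(0.83, [625.0, -248.0, 50.0]), (0.8, [635.0, -175.0, 45.0]), (0.78, [646.0, -112.0, 50.0]), (0.32, [440.0, 437.0, -1.0]), (0.23, [475.0, 297.0, -1.0])]
field2 [(0.83, [625.0, -248.0, 50.0]), (0.8, [635.0, -175.0, 45.0]), (0.78, [646.0, -112.0, 50.0]), (0.32, [440.0, 437.0, -1.0]), (0.23, [475.0, 297.0, -1.0])]
back0 [(0.77, [703.0, -253.0, 51.0]), (0.71, [715.0, -183.0, 54.0]), (0.66, [727.0, -132.0, 52.0])]
back1 [(0.77, [703.0, -253.0, 51.0]), (0.71, [715.0, -183.0, 54.0]), (0.66, [727.0, -132.0, 52.0])]
back2 [
[... 1646 characters left out ...]
, 'joints': array([-1.50138723e+00,  3.12877633e-01,  1.49768834e+00,  6.16187692e-06,
        1.33098558e+00, -2.23392410e-01]), 'dq': array([-2.88271689e-04,  1.18050240e-03,  1.38399366e-03,  3.98063872e-04,
        3.95981136e-04, -7.76073058e-05]), 'tau': array([-8.04715910e-04, -4.12168157e+01, -2.59899902e+01, -2.51795209e-04,
        5.35902600e-04, -1.96532476e-06]), 'eef_pos': array([ 151.52811368, -502.67022542,  256.3100227 ]), 'ee_rot': array([2.07198680e-05, 9.89302643e-01, 1.45877618e-01, 1.40326174e-06]), 'force': array([-0.31317268,  0.87932392,  0.4123828 ]), 'wrist_torque': array([ 0.03170913, -0.03224115,  0.00595116]), 'grip_force': 0.0, 'grip_width': 1.0013852984760183}
```

View pictures.

View pics/top0.png

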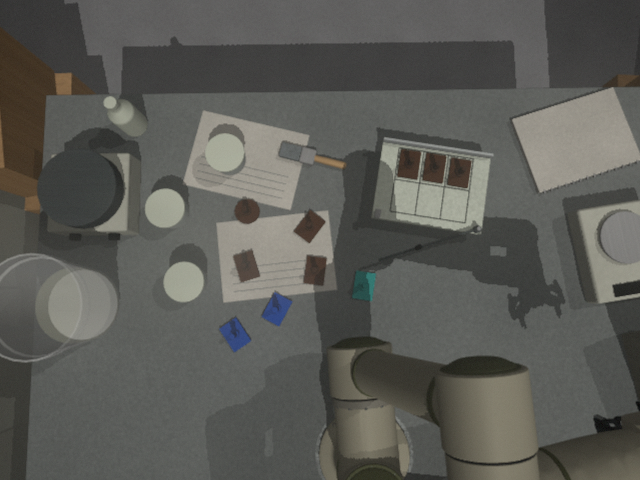

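View pics/scene0.png

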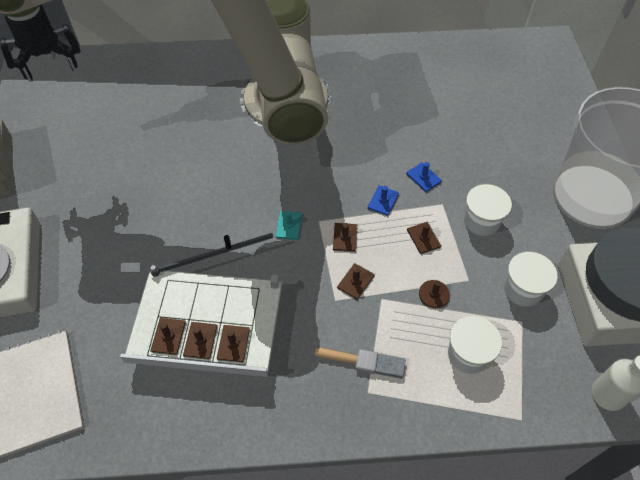

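The top picture shows the three rusted plates at about (309,226), (246,266) and (315,270), the disc at (246,209), the shelf at (434,185), and the keeper knob at (418,247). The turquoise piece is at (364,285). The scene picture agrees. Next I'll hover the wrist over the shelf.

>>> step_arm:
  increments:
    - {"dx": 0.96,"dy": -0.35}
    - {"dx": 0.96,"dy": -0.35}
    - {"dx": 0.96,"dy": -0.35}
    - {"dx": 0.96,"dy": -0.35}
    - {"dx": 0.96,"dy": -0.35}
  fingers: 50

```text
invalid input at $.increments[0]: expected keys dx, dy, dz, wx, wy, wz
```

>>> step_arm:
  increments:
    - {"dx": 0.96,"dy": -0.35}
    - {"dx": 0.96,"dy": -0.35}
    - {"dx": 0.96,"dy": -0.35}
    - {"dx": 0.96,"dy": -0.35}
    - {"dx": 0.96,"dy": -0.35}

```text
invalid input at $.increments[0]: expected keys dx, dy, dz, wx, wy, wz
```

>>> step_arm:
  increments:
    - {"dx": 0.96,"dy": -0.35}
    - {"dx": 0.96,"dy": -0.35}
    - {"dx": 0.96,"dy": -0.35}
    - {"dx": 0.96,"dy": -0.35}
    - {"dx": 0.96,"dy": -0.35}

```text
invalid input at $.increments[0]: expected keys dx, dy, dz, wx, wy, wz
```

>>> step_arm:
  increments:
    - {"dx": 0.96,"dy": -0.35}
    - {"dx": 0.96,"dy": -0.35}
    - {"wz": 1}
    - {"wz": 1}
    - {"wz": 1}

```text
invalid input at $.increments[0]: expected keys dx, dy, dz, wx, wy, wz
```

>>> step_arm:
  increments:
    - {"wz": 1}
    - {"wz": 0.2}
    - {}
    - {}

```text
invalid input at $.increments[0]: expected keys dx, dy, dz, wx, wy, wz
```

>>> step_arm:
  increments:
    - {"dx": 0.96,"dy": -0.35,"dz": 0,"wx": 0,"wy": 0,"wz": 0}
    - {"dx": 0.96,"dy": -0.35,"dz": 0,"wx": 0,"wy": 0,"wz": 0}
    - {"dx": 0.96,"dy": -0.35,"dz": 0,"wx": 0,"wy": 0,"wz": 0}
    - {"dx": 0.96,"dy": -0.35,"dz": 0,"wx": 0,"wy": 0,"wz": 0}
    - {"dx": 0.96,"dy": -0.35,"dz": 0,"wx": 0,"wy": 0,"wz": 0}
  fingers: 50

```text
time_s: 1.8
eef_pos: [254.5, -425.5, 256.4]
ee_rot: [0.0, 0.989, 0.146, 0.0]
force: [-0.3, -0.1, -0.4]
grip_width: 0.582
grip_force: 0.0
```

>>> step_arm:
  increments:
    - {"dx": 0.96,"dy": -0.35,"dz": 0,"wx": 0,"wy": 0,"wz": 0}
    - {"dx": 0.96,"dy": -0.35,"dz": 0,"wx": 0,"wy": 0,"wz": 0}
    - {"dx": 0.96,"dy": -0.35,"dz": 0,"wx": 0,"wy": 0,"wz": 0}
    - {"dx": 0.96,"dy": -0.35,"dz": 0,"wx": 0,"wy": 0,"wz": 0}
    - {"dx": 0.96,"dy": -0.35,"dz": 0,"wx": 0,"wy": 0,"wz": 0}

```text
time_s: 2.3
eef_pos: [356.8, -348.9, 256.4]
ee_rot: [0.0, 0.989, 0.146, 0.0]
force: [0.2, -0.7, -0.0]
grip_width: 0.583
grip_force: 0.0
```

>>> step_arm:
  increments:
    - {"dx": 0.96,"dy": -0.35,"dz": 0,"wx": 0,"wy": 0,"wz": 0}
    - {"dx": 0.96,"dy": -0.35,"dz": 0,"wx": 0,"wy": 0,"wz": 0}
    - {"dx": 0.96,"dy": -0.35,"dz": 0,"wx": 0,"wy": 0,"wz": 0}
    - {"dx": 0.96,"dy": -0.35,"dz": 0,"wx": 0,"wy": 0,"wz": 0}
    - {"dx": 0.96,"dy": -0.35,"dz": 0,"wx": 0,"wy": 0,"wz": 0}

```text
time_s: 2.8
eef_pos: [459.1, -272.4, 256.3]
ee_rot: [0.0, 0.989, 0.146, 0.0]
force: [0.6, -0.0, -1.6]
grip_width: 0.587
grip_force: 0.0
```

>>> step_arm:
  increments:
    - {"dx": 0.96,"dy": -0.35,"dz": 0,"wx": 0,"wy": 0,"wz": 0}
    - {"dx": 0.96,"dy": -0.35,"dz": 0,"wx": 0,"wy": 0,"wz": 0}
    - {"dx": 0,"dy": 0,"dz": 0,"wx": 0,"wy": 0,"wz": 1}
    - {"dx": 0,"dy": 0,"dz": 0,"wx": 0,"wy": 0,"wz": 1}
    - {"dx": 0,"dy": 0,"dz": 0,"wx": 0,"wy": 0,"wz": 1}

```text
time_s: 3.3
eef_pos: [499.4, -242.3, 256.2]
ee_rot: [-0.0, 1.0, -0.013, -0.0]
force: [-0.1, 0.1, -0.4]
grip_width: 0.586
grip_force: 0.0
```

>>> step_arm:
  increments:
    - {"dx": 0,"dy": 0,"dz": 0,"wx": 0,"wy": 0,"wz": 1}
    - {"dx": 0,"dy": 0,"dz": 0,"wx": 0,"wy": 0,"wz": 0.2}
    - {"dx": 0,"dy": 0,"dz": 0,"wx": 0,"wy": 0,"wz": 0}
    - {"dx": 0,"dy": 0,"dz": 0,"wx": 0,"wy": 0,"wz": 0}

```text
time_s: 3.7
eef_pos: [499.2, -242.5, 256.3]
ee_rot: [-0.0, 0.997, -0.072, -0.0]
force: [0.3, 0.1, 0.3]
grip_width: 0.583
grip_force: 0.0
```

```bash
cat >> h.py <<'E'
from scipy.spatial.transform import Rotation as Rot
def wrist(name=None):
    s=ctrl.sense(); c=eyes.capture("wrist")
    q=s["ee_rot"]; R=Rot.from_quat([q[1],q[2],q[3],q[0]]).as_matrix()
    T=np.eye(4);T[:3,:3]=R;T[:3,3]=s["eef_pos"]
    c["T"]=T@np.array(c["tool_from_camera"]); c["s"]=s
    if name: cv2.imwrite(f"pics/{name}.png",c["frame"])
    return c
def w2(c,p): return (c["T"]@np.r_[p,1])[:3]
def ray(c,u,v,z):
    "world point at height z seen at pixel"
    x=(u-c["cx"])/c["fx"]; y=(v-c["cy"])/c["fy"]; r=np.hypot(x,y)+1e-12
    d=np.array([x/r*np.sin(r),y/r*np.sin(r),np.cos(r)]); d=c["T"][:3,:3]@d; o=c["T"][:3,3]
    return o+d*(z-o[2])/d[2]
def proj(c,P):
    p=np.linalg.inv(c["T"])@np.r_[P,1]; rr=np.hypot(p[0],p[1]); a=np.arctan2(rr,p[2])
    return np.array([c["cx"]+c["fx"]*a*p[0]/rr, c["cy"]+c["fy"]*a*p[1]/rr])
def yaw(s):
    q=s["ee_rot"]; R=Rot.from_quat([q[1],q[2],q[3],q[0]]).as_matrix(); return np.degrees(np.arctan2(R[1,0],R[0,0]))
E
python3 - <<'E'
from h import *
c=wrist("w_shelf"); s=c["s"]
print(s["time_s"],s["eef_pos"],yaw(s),s["grip_width"],c["fx"],c["cx"],c["cy"],np.round(c["tool_from_camera"],3).tolist())
np.save("wshelf.npy",dict(T=c["T"],fx=c["fx"],fy=c["fy"],cx=c["cx"],cy=c["cy"],frame=c["frame"]),allow_pickle=True)
for l in ["field0","back0","keeper_hinge","keeper_knob","plate_a"]:
    print(l,[(round(d["p"],2),np.round(w2(c,d["point"]),1).tolist()) for d in eyes.landmark_of("wrist",l)])
E
```

```text
3.7 [ 499.21418319 -242.49663693  256.28761507] -8.311229542442511 0.5833446801320354 371.64829954431775 316.1951921148611 239.00613582264072 [[-0.001, -0.951, -0.31, 78.936], [1.0, -0.001, -0.0, 0.2], [-0.0, -0.31, 0.951, -117.578], [0.0, 0.0, 0.0, 1.0]]
field0 [(0.93, [629.5, -179.1, 49.0]), (0.93, [641.5, -114.5, 45.7]), (0.56, [621.2, -244.5, 50.2])]
back0 []
keeper_hinge [(0.76, [555.7, -292.1, 57.8])]
keeper_knob [(0.68, [508.7, -135.6, 105.4])]
plate_a [(0.96, [300.4, 323.6, 0.3]), (0.78, [458.4, 123.2, 0.8]), (0.7, [417.4, -5.6, -3.9]), (0.68, [361.2, 217.0, 4.6]), (0.64, [577.3, 131.3, 0.4])]
```

View pics/w_shelf.png

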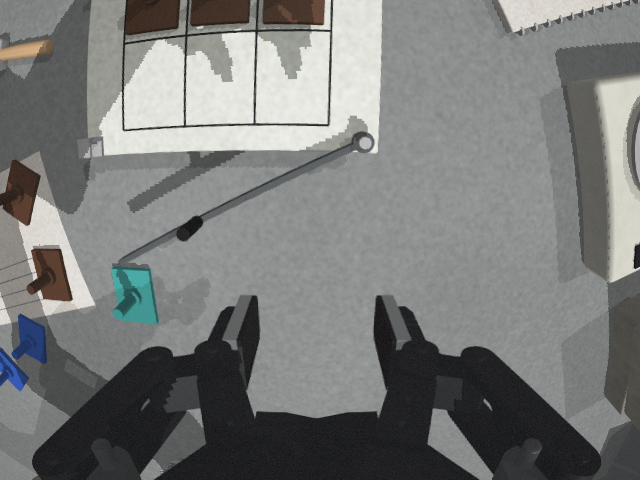

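The wrist picture shows the empty fields, with line corners near (124,130), (330,125), (124,42) and (331,30). The hinge is at (363,142), the knob at (190,229) and the catch at (92,147). I'll fit the grid to the ruled lines.

```bash
cat > grid.py <<'E'
from h import *
from scipy.optimize import minimize
from scipy.ndimage import map_coordinates
def fit(c,x0,img=None,z=50):
    g=cv2.cvtColor(c["frame"],cv2.COLOR_BGR2GRAY).astype(np.float32)
    hp=g-cv2.GaussianBlur(g,(0,0),6)
    t=np.linspace(0.04,0.96,40)
    segs=[((-42,a),(42,a)) for a in(-96,-32,32,96)]+[((b,-96),(b,96)) for b in(-42,42)]
    pts=np.vstack([np.outer(1-t,s)+np.outer(t,e) for s,e in segs])
    def cost(p,sig):
        im=ims[sig]; R=np.array([[np.cos(p[2]/100),-np.sin(p[2]/100)],[np.sin(p[2]/100),np.cos(p[2]/100)]])
        w=pts@R.T+p[:2]
        uv=np.array([proj(c,[a,b,z]) for a,b in w])
        return map_coordinates(im,[uv[:,1],uv[:,0]],order=1,mode="nearest").mean()
    ims={s:cv2.GaussianBlur(hp,(0,0),s) for s in(3,1)}
    p=np.array(x0,float)
    for sig in(3,1): 
        r=minimize(cost,p,args=(sig,),method="Nelder-Mead",options=dict(initial_simplex=[p,p+[6,0,0],p+[0,6,0],p+[0,0,5]])); p=r.x
    return p,r.fun
E
python3 - <<'E'
from grid import *
c=np.load("wshelf.npy",allow_pickle=True).item()
p,f=fit(c,[632,-179,-15]); a=p[2]/100; print(p,np.degrees(a),f)
for k in(-1,0,1): print(k+1,p[:2]+64*k*np.array([-np.sin(a),np.cos(a)]))
E
```

```text
[ 631.06920178 -176.4311461   -17.16846445] -9.836805539231884 -75.7668228149414
0 [ 620.13528381 -239.49024091]
1 [ 631.06920178 -176.4311461 ]
2 [ 642.00311974 -113.37205129]
```

>>> step_arm:
  increments:
    - {"dx": -0.47,"dy": -0.98,"dz": 0,"wx": 0,"wy": 0,"wz": 0}
    - {"dx": -0.47,"dy": -0.98,"dz": 0,"wx": 0,"wy": 0,"wz": 0}
    - {"dx": -0.47,"dy": -0.98,"dz": 0,"wx": 0,"wy": 0,"wz": 0}
    - {"dx": -0.47,"dy": -0.98,"dz": 0,"wx": 0,"wy": 0,"wz": 0}
    - {"dx": -0.47,"dy": -0.98,"dz": 0,"wx": 0,"wy": 0,"wz": 0}

```text
time_s: 4.5
eef_pos: [458.6, -111.7, 256.4]
ee_rot: [0.0, 0.997, -0.073, 0.0]
force: [-0.2, -0.6, -1.4]
grip_width: 0.586
grip_force: 0.0
```

>>> step_arm:
  increments:
    - {"dx": -0.47,"dy": -0.98,"dz": 0,"wx": 0,"wy": 0,"wz": 0}
    - {"dx": -0.47,"dy": -0.98,"dz": 0,"wx": 0,"wy": 0,"wz": 0}
    - {"dx": -0.47,"dy": -0.98,"dz": 0,"wx": 0,"wy": 0,"wz": 0}
    - {"dx": -0.47,"dy": -0.98,"dz": 0,"wx": 0,"wy": 0,"wz": 0}
    - {"dx": -0.47,"dy": -0.98,"dz": 0,"wx": 0,"wy": 0,"wz": 0}

```text
time_s: 5.0
eef_pos: [418.4, 18.1, 256.4]
ee_rot: [0.0, 0.997, -0.073, 0.0]
force: [0.9, -0.1, -0.7]
grip_width: 0.585
grip_force: 0.0
```

>>> step_arm:
  increments:
    - {"dx": -0.47,"dy": -0.98,"dz": 0,"wx": 0,"wy": 0,"wz": 0}
    - {"dx": -0.47,"dy": -0.98,"dz": 0,"wx": 0,"wy": 0,"wz": 0}
    - {"dx": -0.47,"dy": -0.98,"dz": 0,"wx": 0,"wy": 0,"wz": 0}
    - {"dx": -0.47,"dy": -0.98,"dz": 0,"wx": 0,"wy": 0,"wz": 0}
    - {"dx": -0.47,"dy": -0.98,"dz": 0,"wx": 0,"wy": 0,"wz": 0}

```text
time_s: 5.5
eef_pos: [378.2, 147.9, 256.5]
ee_rot: [-0.0, 0.997, -0.073, 0.0]
force: [-0.0, -0.5, -0.4]
grip_width: 0.586
grip_force: 0.0
```

>>> step_arm:
  increments:
    - {"dx": -0.47,"dy": -0.98,"dz": 0,"wx": 0,"wy": 0,"wz": 0}
    - {"dx": -0.47,"dy": -0.98,"dz": 0,"wx": 0,"wy": 0,"wz": 0}
    - {"dx": 0,"dy": 0,"dz": 0,"wx": 0,"wy": 0,"wz": 0}
    - {"dx": 0,"dy": 0,"dz": 0,"wx": 0,"wy": 0,"wz": 0}

```text
time_s: 5.9
eef_pos: [362.6, 198.8, 256.3]
ee_rot: [0.0, 0.997, -0.073, 0.0]
force: [-0.6, 0.1, 0.8]
grip_width: 0.584
grip_force: 0.0
```

```bash
cat > plate.py <<'E'
from h import *
from scipy.optimize import minimize
def hull_mask(c,x,y,th,z,shape=(480,640)):
    "render plate silhouette (plate box + stud)"
    R=np.array([[np.cos(th),-np.sin(th)],[np.sin(th),np.cos(th)]])
    m=np.zeros(shape,np.uint8); S=8
    def fill(P):
        uv=np.array([proj(c,q) for q in P]); h=cv2.convexHull(uv.astype(np.float32))
        cv2.fillConvexPoly(m,np.round(h*S).astype(np.int32),255,cv2.LINE_AA,3)
    box=np.array([[a,b] for a in(-36,36) for b in(-26,26)])@R.T+[x,y]
    fill([[*q,z+h] for q in box for h in(0,8)])
    k=np.linspace(0,2*np.pi,16,endpoint=False); ci=np.c_[np.cos(k),np.sin(k)]
    for r,h0,h1 in((11.5,8,15),(7,15,52)):
        fill([[*(q*r+[x,y]),z+h] for q in ci for h in(h0,h1)])
    return m
def fitplate(c,mask,x,y,z=0):
    M=mask.astype(np.float32)
    def cost(p):
        m=hull_mask(c,p[0],p[1],p[2]/30,z)/255.
        return np.abs(m-M).sum()/M.sum()
    best=None
    for th in np.radians(np.arange(0,180,30)):
        p=np.array([x,y,th*30]); r=minimize(cost,p,method="Nelder-Mead",options=dict(initial_simplex=[p,p+[5,0,0],p+[0,5,0],p+[0,0,8]],xatol=.05,fatol=1e-4))
        if best is None or r.fun<best.fun: best=r
    return best.x[0],best.x[1],np.degrees(best.x[2]/30)%180,best.fun
def run(name,want,z=0):
    c=wrist(name); s=c["s"]; print(s["time_s"],np.round(s["eef_pos"],1),yaw(s),s["grip_width"])
    L=[(round(d["p"],2),np.round(w2(c,d["point"]),1).tolist()) for d in eyes.landmark_of("wrist","plate_a")]; print(L)
    for d in eyes.cut_out("wrist","plate_a"):
        m=d["mask"]; v,u=np.nonzero(m); P=ray(c,np.median(u),np.median(v),z+8)
        col=c["frame"][m].mean(0)
        near=min(want,key=lambda w:np.hypot(*(P[:2]-w)))
        if np.hypot(*(P[:2]-near))>45 or col[0]>col[2]: continue
        print(round(d["p"],2),m.sum(),np.round(col),near,np.round(fitplate(c,m,*near,z),2))
    return c
E
python3 - <<'E'
from plate import *
run("w_plates",[(577,131),(461,119),(476,297)])
E
```

```text
5.9 [362.6 198.8 256.3] -8.34189588708096 0.583711601593026
[(0.93, [361.0, 218.2, 4.7]), (0.89, [455.8, 115.7, 1.2]), (0.88, [474.1, 289.8, 2.2]), (0.84, [417.1, -6.8, 0.8]), (0.78, [298.5, 320.9, -3.8])]
0.95 3789 [60. 73. 99.] (461, 119) [4.5991e+02 1.1799e+02 1.7266e+02 5.0000e-02]
0.84 964 [ 63.  78. 106.] (577, 131) [5.7724e+02 1.3086e+02 1.4258e+02 3.0000e-02]
0.78 3637 [45. 54. 72.] (476, 297) [4.7368e+02 2.9654e+02 1.6950e+01 4.0000e-02]
```

View pics/w_plates.png

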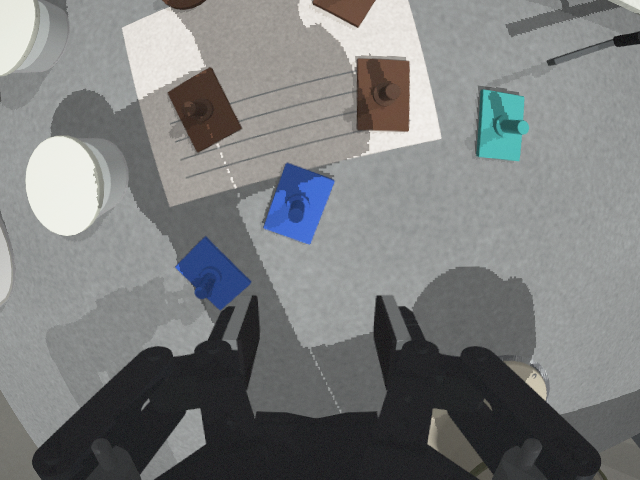

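The picture shows the three rusted plates at pixel (205,110), (383,95) and (345,5). The silhouette fits put them at (474,296.5), (460,118) and (577,131). The first pick is the plate at (460,118).

>>> step_arm:
  increments:
    - {"dx": 0.864,"dy": 0.526,"dz": 0.7,"wx": 0,"wy": 0,"wz": 0}
    - {"dx": 0.864,"dy": 0.526,"dz": 0.7,"wx": 0,"wy": 0,"wz": 0}
    - {"dx": 0.864,"dy": 0.526,"dz": 0.7,"wx": 0,"wy": 0,"wz": 0}
    - {"dx": 0.864,"dy": 0.526,"dz": 0.7,"wx": 0,"wy": 0,"wz": 0}
    - {"dx": 0.864,"dy": 0.526,"dz": 0.7,"wx": 0,"wy": 0,"wz": -0.17}

```text
time_s: 6.55
eef_pos: [460.8, 116.3, 168.1]
ee_rot: [0.0, 0.998, -0.065, 0.0]
force: [0.3, 0.2, 0.7]
grip_width: 0.583
grip_force: 0.0
```

>>> step_arm:
  increments:
    - {"dx": 0,"dy": 0,"dz": 1,"wx": 0,"wy": 0,"wz": 0}
    - {"dx": 0,"dy": 0,"dz": 1,"wx": 0,"wy": 0,"wz": 0}
    - {"dx": 0,"dy": 0,"dz": 1,"wx": 0,"wy": 0,"wz": 0}
    - {"dx": 0,"dy": 0,"dz": 1,"wx": 0,"wy": 0,"wz": 0}
    - {"dx": 0,"dy": 0,"dz": 0.95,"wx": 0,"wy": 0,"wz": 0}

```text
time_s: 7.05
eef_pos: [460.0, 117.0, 44.0]
ee_rot: [0.0, 0.998, -0.065, 0.0]
force: [0.3, 0.2, 0.9]
grip_width: 0.584
grip_force: 0.0
```

>>> step_arm:
  increments:
    - {"dx": 0,"dy": 0,"dz": 0,"wx": 0,"wy": 0,"wz": 0}
    - {"dx": 0,"dy": 0,"dz": 0,"wx": 0,"wy": 0,"wz": 0}
    - {"dx": 0,"dy": 0,"dz": 0,"wx": 0,"wy": 0,"wz": 0}
    - {"dx": 0,"dy": 0,"dz": 0,"wx": 0,"wy": 0,"wz": 0}
    - {"dx": 0,"dy": 0,"dz": 0,"wx": 0,"wy": 0,"wz": 0}
  fingers: 5
  squeeze: 60

```text
time_s: 7.55
eef_pos: [460.5, 117.8, 46.1]
ee_rot: [0.0, 0.998, -0.065, 0.001]
force: [-0.4, -2.4, 7.2]
grip_width: 0.143
grip_force: 59.0
```

>>> step_arm:
  increments:
    - {"dx": 0,"dy": 0,"dz": -0.4,"wx": 0,"wy": 0,"wz": 0}
    - {"dx": 0,"dy": 0,"dz": -1,"wx": 0,"wy": 0,"wz": 0}
    - {"dx": 0,"dy": 0,"dz": -1,"wx": 0,"wy": 0,"wz": 0}
    - {"dx": 0,"dy": 0,"dz": -1,"wx": 0,"wy": 0,"wz": 0}
    - {"dx": 0,"dy": 0,"dz": -1,"wx": 0,"wy": 0,"wz": 0.42}

```text
time_s: 8.05
eef_pos: [459.5, 118.0, 156.7]
ee_rot: [-0.0, 0.996, -0.087, 0.0]
force: [1.3, 0.0, -3.1]
grip_width: 0.143
grip_force: 58.5
```

>>> step_arm:
  increments:
    - {"dx": 0.3,"dy": 0.43,"dz": -0.6,"wx": 0,"wy": 0,"wz": 0}
    - {"dx": 0.585,"dy": 0.864,"dz": 0,"wx": 0,"wy": 0,"wz": 0}
    - {"dx": 0.585,"dy": 0.864,"dz": 0,"wx": 0,"wy": 0,"wz": 0}
    - {"dx": 0.585,"dy": 0.864,"dz": 0,"wx": 0,"wy": 0,"wz": 0}
    - {"dx": 0.585,"dy": 0.864,"dz": 0,"wx": 0,"wy": 0,"wz": 0}

```text
time_s: 8.55
eef_pos: [508.2, 10.0, 170.7]
ee_rot: [-0.0, 0.996, -0.086, 0.0]
force: [-0.3, -0.3, -1.8]
grip_width: 0.145
grip_force: 58.6
```

>>> step_arm:
  increments:
    - {"dx": 0.585,"dy": 0.864,"dz": 0,"wx": 0,"wy": 0,"wz": 0}
    - {"dx": 0.585,"dy": 0.864,"dz": 0,"wx": 0,"wy": 0,"wz": 0}
    - {"dx": 0.585,"dy": 0.864,"dz": 0,"wx": 0,"wy": 0,"wz": 0}
    - {"dx": 0.585,"dy": 0.864,"dz": 0,"wx": 0,"wy": 0,"wz": 0}
    - {"dx": 0.585,"dy": 0.864,"dz": 0,"wx": 0,"wy": 0,"wz": 0}

```text
time_s: 9.05
eef_pos: [561.6, -108.9, 170.6]
ee_rot: [-0.0, 0.996, -0.086, -0.0]
force: [0.7, 0.1, -2.5]
grip_width: 0.144
grip_force: 58.6
```

>>> step_arm:
  increments:
    - {"dx": 0.585,"dy": 0.864,"dz": 0,"wx": 0,"wy": 0,"wz": 0}
    - {"dx": 0.585,"dy": 0.864,"dz": 0,"wx": 0,"wy": 0,"wz": 0}
    - {"dx": 0.585,"dy": 0.864,"dz": 0,"wx": 0,"wy": 0,"wz": 0}
    - {"dx": 0.585,"dy": 0.864,"dz": 0,"wx": 0,"wy": 0,"wz": 0}
    - {"dx": 0.585,"dy": 0.864,"dz": 0,"wx": 0,"wy": 0,"wz": 0}

```text
time_s: 9.55
eef_pos: [615.1, -227.8, 170.6]
ee_rot: [-0.0, 0.996, -0.086, -0.0]
force: [0.0, -0.0, -3.2]
grip_width: 0.141
grip_force: 58.6
```

>>> step_arm:
  increments:
    - {"dx": 0.3,"dy": 0.43,"dz": 0,"wx": 0,"wy": 0,"wz": 0}
    - {"dx": 0,"dy": 0,"dz": 0,"wx": 0,"wy": 0,"wz": 0}
    - {"dx": 0,"dy": 0,"dz": 0,"wx": 0,"wy": 0,"wz": 0}

```text
time_s: 9.85
eef_pos: [620.2, -238.4, 170.1]
ee_rot: [-0.0, 0.996, -0.086, -0.0]
force: [-0.2, 0.2, -1.4]
grip_width: 0.143
grip_force: 58.6
```

```bash
python3 - <<'E'
from h import *
c=wrist("w_held"); s=c["s"]; print(s["time_s"],s["eef_pos"],yaw(s),s["grip_width"],s["grip_force"],s["force"],s["wrist_torque"])
E
```

```text
9.85 [ 620.16531711 -238.36052502  170.14136527] -9.916179579163723 0.14267352577036505 58.62356901168823 [-0.16808569  0.17822591 -1.41795476] [ 0.02177604  0.01859114 -0.01414988]
```

View pics/w_held.png

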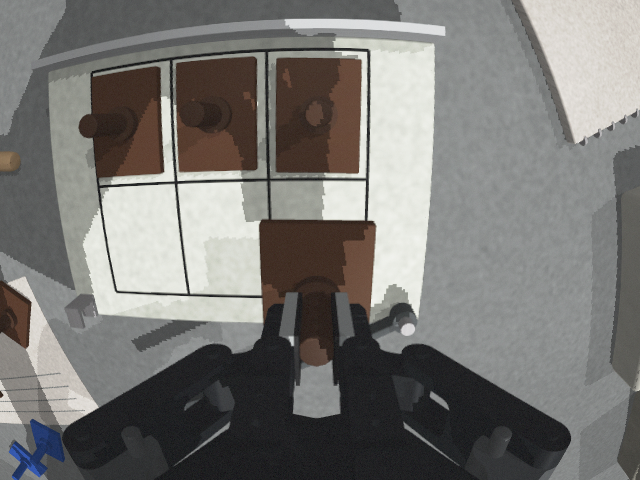

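The held plate shows with its back edge from (260,222) to (376,222), square to the ruled lines. I'll check its offset in the hand and the grid from this picture.

```bash
cat > held.py <<'E'
from h import *
def held(c,zu):
    "plate back corners at top face: subpixel edges around the brown hand-held plate"
    f=c["frame"].astype(int); br=((f[...,2]-f[...,0])>15).astype(np.uint8)
    roi=np.zeros_like(br); roi[190:290,225:410]=1
    n,l,st,_=cv2.connectedComponentsWithStats(br*roi); k=1+np.argmax(st[1:,4]); m=(l==k)
    L=[];Rr=[];B=[]
    for v in range(235,265):
        u=np.nonzero(m[v])[0]; L.append(ray(c,u.min()-.5,v,zu+8)[:2]); Rr.append(ray(c,u.max()+.5,v,zu+8)[:2])
    u0,u1=np.nonzero(m[245])[0][[0,-1]]
    for u in range(u0+12,u1-12):
        B.append(ray(c,u,np.nonzero(m[:,u])[0].min()-.5,zu+8)[:2])
    out=[]
    for P in(L,Rr,B):
        P=np.array(P); vx,vy,x,y=cv2.fitLine(P.astype(np.float32),cv2.DIST_HUBER,0,.01,.01).ravel(); out.append((np.degrees(np.arctan2(vy,vx)),x,y))
    angs=[out[0][0],out[1][0],out[2][0]-90]; angs=[(a+90)%180-90 for a in angs]
    a=np.radians(np.mean(angs)); ex=np.array([np.cos(a),np.sin(a)]); ey=np.array([-ex[1],ex[0]])
    yl=ey@out[0][1:]; yr=ey@out[1][1:]; xb=ex@out[2][1:]
    ctr=ex*(xb-36)+ey*(yl+yr)/2
    print("angs",np.round(angs,2),"width",round(abs(yl-yr),2),"centre",np.round(ctr,1),"tcp",np.round(c["s"]["eef_pos"],1))
E
python3 - <<'E'
from held import *; from grid import fit
c=cv2.imread("pics/w_held.png"); s=ctrl.sense()
q=s["ee_rot"]; T=np.eye(4);T[:3,:3]=Rot.from_quat([q[1],q[2],q[3],q[0]]).as_matrix();T[:3,3]=s["eef_pos"]
k=np.load("wshelf.npy",allow_pickle=True).item()
w=eyes.capture("wrist"); C=dict(frame=c,T=T@np.array(w["tool_from_camera"]),fx=w["fx"],fy=w["fy"],cx=w["cx"],cy=w["cy"],s=s)
held(C,125)
p,f=fit(C,[631,-176.4,-17.2]);print(p,f,np.degrees(p[2]/100))
for P in [(0,1)]:
  pass
# back-left corner of ruled grid, seen at (92,73),(369,50) and (367,219)
a=-.1717; ex=np.array([np.cos(a),np.sin(a)]); ey=np.array([-ex[1],ex[0]])
for uv,g in(((92,73),(126,96)),((369,50),(126,-96)),((116,291),(-42,96))):
    print(np.round(ray(C,*uv,50)[:2]-ex*g[0]-ey*g[1],1))
E
```

```text
angs [-12.8  -10.98  -9.98] width 51.31 centre [ 621.5 -238.3] tcp [ 620.2 -238.1  170.3]
[ 631.05113329 -175.97876562  -17.06680239] -66.53945922851562 -9.778557469682557
[ 630.2 -176.4]
[ 631.1 -176.5]
[ 631.2 -176.3]
```

>>> step_arm:
  increments:
    - {"dx": -0.045,"dy": 0.045,"dz": 0.8,"wx": 0,"wy": 0,"wz": 0}
    - {"dx": 0,"dy": 0,"dz": 0.9,"wx": 0,"wy": 0,"wz": 0}
    - {"dx": 0,"dy": 0,"dz": 0.7,"wx": 0,"wy": 0,"wz": 0}
    - {"dx": 0,"dy": 0,"dz": 0.4,"wx": 0,"wy": 0,"wz": 0}
    - {"dx": 0,"dy": 0,"dz": 0.08,"wx": 0,"wy": 0,"wz": 0}

```text
time_s: 10.45
eef_pos: [618.8, -239.2, 97.3]
ee_rot: [-0.0, 0.996, -0.086, -0.001]
force: [-0.3, -0.0, -1.6]
grip_width: 0.145
grip_force: 58.6
```

>>> step_arm:
  increments:
    - {"dx": 0,"dy": 0,"dz": 0.04,"wx": 0,"wy": 0,"wz": 0}
    - {"dx": 0,"dy": 0,"dz": 0.02,"wx": 0,"wy": 0,"wz": 0}
    - {"dx": 0,"dy": 0,"dz": 0,"wx": 0,"wy": 0,"wz": 0}

```text
time_s: 10.75
eef_pos: [619.4, -240.0, 97.4]
ee_rot: [0.0, 0.996, -0.086, 0.001]
force: [0.9, -1.1, -2.3]
grip_width: 0.145
grip_force: 58.6
```

>>> step_arm:
  increments:
    - {"dx": 0,"dy": 0,"dz": 0.04,"wx": 0,"wy": 0,"wz": 0}
    - {"dx": 0,"dy": 0,"dz": 0,"wx": 0,"wy": 0,"wz": 0}

```text
time_s: 10.95
eef_pos: [619.4, -240.0, 96.2]
ee_rot: [0.0, 0.996, -0.086, 0.0]
force: [-0.8, 0.6, 1.5]
grip_width: 0.145
grip_force: 59.2
```

>>> step_arm:
  increments:
    - {"dx": 0,"dy": 0,"dz": 0.03,"wx": 0,"wy": 0,"wz": 0}
    - {"dx": 0,"dy": 0,"dz": 0,"wx": 0,"wy": 0,"wz": 0}

```text
time_s: 11.15
eef_pos: [619.4, -240.1, 96.2]
ee_rot: [0.0, 0.996, -0.086, 0.001]
force: [-2.8, 1.6, 6.9]
grip_width: 0.141
grip_force: 59.5
```

>>> step_arm:
  increments:
    - {"dx": 0,"dy": 0,"dz": -0.02,"wx": 0,"wy": 0,"wz": 0}
    - {"dx": 0,"dy": 0,"dz": 0,"wx": 0,"wy": 0,"wz": 0}
    - {"dx": 0,"dy": 0,"dz": 0,"wx": 0,"wy": 0,"wz": 0}
    - {"dx": 0,"dy": 0,"dz": -0.2,"wx": 0,"wy": 0,"wz": 0}
  fingers: 32

```text
time_s: 11.55
eef_pos: [618.9, -239.7, 99.7]
ee_rot: [-0.0, 0.996, -0.086, -0.001]
force: [-0.9, 0.6, -0.5]
grip_width: 0.377
grip_force: 0.0
```

>>> step_arm:
  increments:
    - {"dx": 0,"dy": 0,"dz": -0.8,"wx": 0,"wy": 0,"wz": 0}
    - {"dx": 0,"dy": 0,"dz": -1,"wx": 0,"wy": 0,"wz": 0}
    - {"dx": 0,"dy": 0,"dz": -1,"wx": 0,"wy": 0,"wz": 0}
    - {"dx": 0,"dy": 0,"dz": -1,"wx": 0,"wy": 0,"wz": 0}
    - {"dx": 0,"dy": 0,"dz": -1,"wx": 0,"wy": 0,"wz": 0}

```text
time_s: 12.05
eef_pos: [619.1, -239.9, 221.7]
ee_rot: [0.0, 0.996, -0.086, 0.0]
force: [-0.4, 0.2, 0.5]
grip_width: 0.375
grip_force: 0.0
```

>>> step_arm:
  increments:
    - {"dx": -0.545,"dy": -0.96,"dz": 0,"wx": 0,"wy": 0,"wz": 0}
    - {"dx": -0.545,"dy": -0.96,"dz": 0,"wx": 0,"wy": 0,"wz": 0}
    - {"dx": -0.545,"dy": -0.96,"dz": 0,"wx": 0,"wy": 0,"wz": 0}
    - {"dx": -0.545,"dy": -0.96,"dz": 0,"wx": 0,"wy": 0,"wz": 0}
    - {"dx": -0.545,"dy": -0.96,"dz": 0,"wx": 0,"wy": 0,"wz": 0}
  fingers: 50

```text
time_s: 12.55
eef_pos: [572.3, -109.0, 220.7]
ee_rot: [0.0, 0.996, -0.087, 0.0]
force: [1.2, 0.1, 0.4]
grip_width: 0.59
grip_force: 0.0
```

>>> step_arm:
  increments:
    - {"dx": -0.545,"dy": -0.96,"dz": 0,"wx": 0,"wy": 0,"wz": 0}
    - {"dx": -0.545,"dy": -0.96,"dz": 0,"wx": 0,"wy": 0,"wz": 0}
    - {"dx": -0.545,"dy": -0.96,"dz": 0,"wx": 0,"wy": 0,"wz": 0}
    - {"dx": -0.545,"dy": -0.96,"dz": 0,"wx": 0,"wy": 0,"wz": 0}
    - {"dx": -0.545,"dy": -0.96,"dz": 0,"wx": 0,"wy": 0,"wz": 0}

```text
time_s: 13.05
eef_pos: [525.9, 21.0, 220.7]
ee_rot: [0.0, 0.996, -0.087, 0.0]
force: [-0.7, -0.2, 0.0]
grip_width: 0.585
grip_force: 0.0
```

>>> step_arm:
  increments:
    - {"dx": -0.545,"dy": -0.96,"dz": 0,"wx": 0,"wy": 0,"wz": 0}
    - {"dx": -0.545,"dy": -0.96,"dz": 0,"wx": 0,"wy": 0,"wz": 0}
    - {"dx": -0.545,"dy": -0.96,"dz": 0,"wx": 0,"wy": 0,"wz": 0}
    - {"dx": -0.545,"dy": -0.96,"dz": 0,"wx": 0,"wy": 0,"wz": 0}
    - {"dx": -0.545,"dy": -0.96,"dz": 0,"wx": 0,"wy": 0,"wz": 0}

```text
time_s: 13.55
eef_pos: [479.5, 150.9, 220.8]
ee_rot: [-0.0, 0.996, -0.087, 0.0]
force: [0.7, -0.4, 0.9]
grip_width: 0.583
grip_force: 0.0
```

>>> step_arm:
  increments:
    - {"dx": 0,"dy": 0,"dz": 0,"wx": 0,"wy": 0,"wz": 0}
    - {"dx": 0,"dy": 0,"dz": 0,"wx": 0,"wy": 0,"wz": 0}

```text
time_s: 13.75
eef_pos: [480.0, 150.0, 220.6]
ee_rot: [0.0, 0.996, -0.086, 0.0]
force: [-0.1, 0.1, 0.5]
grip_width: 0.586
grip_force: 0.0
```

```bash
python3 - <<'E'
from plate import *
c=run("w_B",[(577,131),(474,297)])
for d in eyes.cut_out("wrist","plate_a"):
    m=d["mask"]; v,u=np.nonzero(m); P=ray(c,np.median(u),np.median(v),58)
    if np.hypot(P[0]-620,P[1]+239)<30: print("placed",np.round(fitplate(c,m,620,-239,50),2))
E
```

```text
13.75 [480.  150.  220.6] -9.862728544356306 0.5863124351920044
[(0.94, [577.6, 132.9, -1.8]), (0.7, [416.7, -7.0, 1.2]), (0.58, [358.9, 220.1, 2.3])]
0.76 3449 [41. 51. 70.] (474, 297) [4.7343e+02 2.9801e+02 1.6450e+01 9.0000e-02]
0.63 4731 [53. 65. 89.] (577, 131) [5.7589e+02 1.3133e+02 1.4324e+02 5.0000e-02]
```

>>> step_arm:
  increments:
    - {"dx": 0.782,"dy": 0.017,"dz": 0.4,"wx": 0,"wy": 0,"wz": 0}
    - {"dx": 0.782,"dy": 0.017,"dz": 0.4,"wx": 0,"wy": 0,"wz": 0}
    - {"dx": 0.782,"dy": 0.017,"dz": 0.4,"wx": 0,"wy": 0,"wz": 0}
    - {"dx": 0.782,"dy": 0.017,"dz": 0.4,"wx": 0,"wy": 0,"wz": 0}
    - {"dx": 0.782,"dy": 0.017,"dz": 0.4,"wx": 0,"wy": 0,"wz": 0}

```text
time_s: 14.45
eef_pos: [576.8, 130.0, 169.7]
ee_rot: [0.0, 0.996, -0.087, -0.0]
force: [0.4, -0.0, 0.5]
grip_width: 0.584
grip_force: 0.0
```

>>> step_arm:
  increments:
    - {"dx": 0,"dy": 0,"dz": 0.5,"wx": 0,"wy": 0,"wz": 0.9}
    - {"dx": 0,"dy": 0,"dz": 0.5,"wx": 0,"wy": 0,"wz": 0.9}
    - {"dx": 0,"dy": 0,"dz": 0.5,"wx": 0,"wy": 0,"wz": 0.9}
    - {"dx": 0,"dy": 0,"dz": 0.5,"wx": 0,"wy": 0,"wz": 0.9}
    - {"dx": 0,"dy": 0,"dz": 0.5,"wx": 0,"wy": 0,"wz": 0.9}

```text
time_s: 14.95
eef_pos: [576.0, 130.2, 107.2]
ee_rot: [0.0, 0.948, -0.319, -0.0]
force: [0.3, -0.2, -1.2]
grip_width: 0.588
grip_force: 0.0
```

>>> step_arm:
  increments:
    - {"dx": 0,"dy": 0,"dz": 0.9,"wx": 0,"wy": 0,"wz": 0}
    - {"dx": 0,"dy": 0,"dz": 0.9,"wx": 0,"wy": 0,"wz": 0}
    - {"dx": 0,"dy": 0,"dz": 0.66,"wx": 0,"wy": 0,"wz": 0}
    - {"dx": 0,"dy": 0,"dz": 0,"wx": 0,"wy": 0,"wz": 0}

```text
time_s: 15.35
eef_pos: [574.8, 130.2, 44.1]
ee_rot: [0.001, 0.948, -0.317, -0.002]
force: [0.8, 0.0, 0.4]
grip_width: 0.587
grip_force: 0.0
```

>>> step_arm:
  increments:
    - {"dx": 0,"dy": 0,"dz": 0,"wx": 0,"wy": 0,"wz": 0}
    - {"dx": 0,"dy": 0,"dz": 0,"wx": 0,"wy": 0,"wz": 0}
    - {"dx": 0,"dy": 0,"dz": 0,"wx": 0,"wy": 0,"wz": 0}
    - {"dx": 0,"dy": 0,"dz": 0,"wx": 0,"wy": 0,"wz": 0}
    - {"dx": 0,"dy": 0,"dz": 0,"wx": 0,"wy": 0,"wz": 0}
  fingers: 5
  squeeze: 60

```text
time_s: 15.85
eef_pos: [576.5, 130.9, 47.5]
ee_rot: [-0.0, 0.949, -0.317, 0.001]
force: [-1.0, -0.3, 6.6]
grip_width: 0.142
grip_force: 58.5
```

>>> step_arm:
  increments:
    - {"dx": 0,"dy": 0,"dz": -0.4,"wx": 0,"wy": 0,"wz": 0}
    - {"dx": 0,"dy": 0,"dz": -1,"wx": 0,"wy": 0,"wz": 0}
    - {"dx": 0,"dy": 0,"dz": -1,"wx": 0,"wy": 0,"wz": 0}
    - {"dx": 0,"dy": 0,"dz": -1,"wx": 0,"wy": 0,"wz": 0}
    - {"dx": 0,"dy": 0,"dz": -1,"wx": 0,"wy": 0,"wz": 0}

```text
time_s: 16.35
eef_pos: [575.5, 131.0, 157.7]
ee_rot: [0.0, 0.949, -0.317, -0.0]
force: [1.4, -0.6, -1.6]
grip_width: 0.143
grip_force: 58.5
```

>>> step_arm:
  increments:
    - {"dx": 0,"dy": 0,"dz": -0.12,"wx": 0,"wy": 0,"wz": -0.9}
    - {"dx": 0,"dy": 0,"dz": -0.12,"wx": 0,"wy": 0,"wz": -0.9}
    - {"dx": 0,"dy": 0,"dz": -0.12,"wx": 0,"wy": 0,"wz": -0.9}
    - {"dx": 0,"dy": 0,"dz": -0.12,"wx": 0,"wy": 0,"wz": -0.9}
    - {"dx": 0,"dy": 0,"dz": -0.12,"wx": 0,"wy": 0,"wz": -0.9}

```text
time_s: 16.85
eef_pos: [575.5, 131.0, 171.7]
ee_rot: [0.0, 0.996, -0.085, -0.0]
force: [-0.9, 0.2, -2.7]
grip_width: 0.14
grip_force: 58.5
```

>>> step_arm:
  increments:
    - {"dx": 0.18,"dy": 0.49,"dz": 0,"wx": 0,"wy": 0,"wz": 0}
    - {"dx": 0.356,"dy": 0.977,"dz": 0,"wx": 0,"wy": 0,"wz": 0}
    - {"dx": 0.356,"dy": 0.977,"dz": 0,"wx": 0,"wy": 0,"wz": 0}
    - {"dx": 0.356,"dy": 0.977,"dz": 0,"wx": 0,"wy": 0,"wz": 0}
    - {"dx": 0.356,"dy": 0.977,"dz": 0,"wx": 0,"wy": 0,"wz": 0}

```text
time_s: 17.35
eef_pos: [596.3, 13.9, 171.3]
ee_rot: [0.0, 0.996, -0.088, -0.0]
force: [1.0, -0.5, -1.8]
grip_width: 0.143
grip_force: 58.6
```

>>> step_arm:
  increments:
    - {"dx": 0.356,"dy": 0.977,"dz": 0,"wx": 0,"wy": 0,"wz": 0}
    - {"dx": 0.356,"dy": 0.977,"dz": 0,"wx": 0,"wy": 0,"wz": 0}
    - {"dx": 0.356,"dy": 0.977,"dz": 0,"wx": 0,"wy": 0,"wz": 0}
    - {"dx": 0.356,"dy": 0.977,"dz": 0,"wx": 0,"wy": 0,"wz": 0}
    - {"dx": 0.356,"dy": 0.977,"dz": 0,"wx": 0,"wy": 0,"wz": 0}

```text
time_s: 17.85
eef_pos: [618.9, -114.2, 171.2]
ee_rot: [-0.0, 0.996, -0.088, -0.0]
force: [-0.4, 0.3, -3.2]
grip_width: 0.14
grip_force: 58.6
```

>>> step_arm:
  increments:
    - {"dx": 0.356,"dy": 0.977,"dz": 0,"wx": 0,"wy": 0,"wz": 0}
    - {"dx": 0.356,"dy": 0.977,"dz": 0,"wx": 0,"wy": 0,"wz": 0}
    - {"dx": 0.18,"dy": 0.49,"dz": 0,"wx": 0,"wy": 0,"wz": 0}
    - {"dx": 0,"dy": 0,"dz": 0,"wx": 0,"wy": 0,"wz": 0}
    - {"dx": 0,"dy": 0,"dz": 0,"wx": 0,"wy": 0,"wz": 0}

```text
time_s: 18.35
eef_pos: [630.3, -175.6, 171.1]
ee_rot: [-0.0, 0.996, -0.087, -0.0]
force: [0.0, 0.4, -2.6]
grip_width: 0.144
grip_force: 58.6
```

```bash
python3 - <<'E'
from held import *
from plate import fitplate
c=wrist("w_held2"); print(c["s"]["time_s"],yaw(c["s"]),c["s"]["grip_width"]); held(c,c["s"]["eef_pos"][2]-46.2)
E
```

```text
18.35 -9.964666420280855 0.14361131108548122
angs [-10.14  -5.24 -10.39] width 67.62 centre [ 629.8 -185. ] tcp [ 630.3 -175.6  171.1]
```

View pics/w_held2.png

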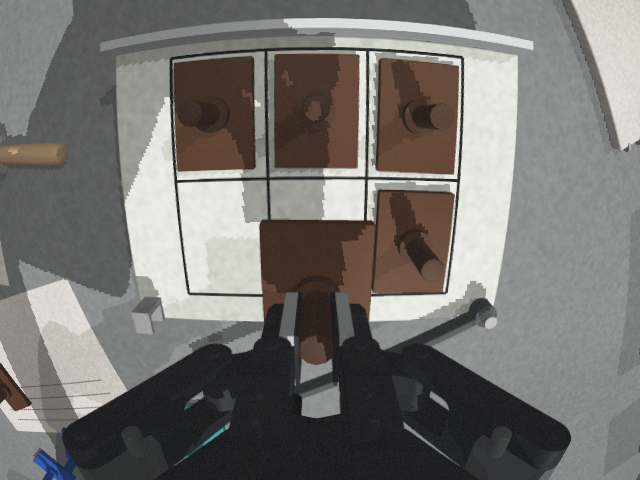

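The picture shows the first plate seated in its field at about (413,240). The second plate is held over the middle field, with its back edge from (261,221) to (373,221). I'll measure the placed one from its mask.

```bash
cat > chk.py <<'E'
from plate import *
def placed(c,pts):
    out=eyes.cut_out("wrist","plate_a")
    for x,y in pts:
        for d in out:
            m=d["mask"]; v,u=np.nonzero(m); P=ray(c,np.median(u),np.median(v),58)
            if np.hypot(P[0]-x,P[1]-y)<30: print((x,y),round(d["p"],2),m.sum(),np.round(fitplate(c,m,x,y,50),2))
E
python3 - <<'E'
from chk import *; import held
c=wrist()
placed(c,[(620,-239),(703,-254),(714,-191),(725,-128)])
f=c["frame"]; f[:,373:]=255; f[:,255:258]=f[:,255:258]
held.held(c,c["s"]["eef_pos"][2]-46.2)
E
```

```text
angs [-10.14  -7.08  -9.98] width 50.46 centre [ 631.5 -175.9] tcp [ 630.4 -175.2  171.3]
```

```bash
cat >> chk.py <<'E'
def brown(c,x,y,box):
    f=c["frame"].astype(int); b=((f[...,2]-f[...,0])>12).astype(np.uint8)
    u0,u1,v0,v1=box; m=np.zeros_like(b); m[v0:v1,u0:u1]=b[v0:v1,u0:u1]
    n,l,st,_=cv2.connectedComponentsWithStats(m); m=cv2.morphologyEx((l==1+np.argmax(st[1:,4])).astype(np.uint8),cv2.MORPH_CLOSE,np.ones((5,5)))
    print((x,y),m.sum(),np.round(fitplate(c,m,x,y,50),2))
E
python3 - <<'E'
from chk import *
c=wrist()
brown(c,620,-239,(374,470,183,300))
brown(c,703,-254,(372,462,52,179)); brown(c,714,-191,(271,362,52,172))
E
```

```text
(620, -239) 7700 [ 6.1856e+02 -2.4023e+02  1.6968e+02  4.0000e-02]
(703, -254) 8925 [ 7.0203e+02 -2.5443e+02  1.6917e+02  3.0000e-02]
(714, -191) 9638 [ 7.1535e+02 -1.9084e+02  1.6987e+02  3.0000e-02]
```

>>> step_arm:
  increments:
    - {"dx": 0,"dy": 0.02,"dz": 0.8,"wx": 0,"wy": 0,"wz": 0}
    - {"dx": 0,"dy": 0,"dz": 0.9,"wx": 0,"wy": 0,"wz": -0.03}
    - {"dx": 0,"dy": 0,"dz": 0.7,"wx": 0,"wy": 0,"wz": 0}
    - {"dx": 0,"dy": 0,"dz": 0.4,"wx": 0,"wy": 0,"wz": 0}
    - {"dx": 0,"dy": 0,"dz": 0.12,"wx": 0,"wy": 0,"wz": 0}

```text
time_s: 19.05
eef_pos: [630.3, -176.1, 97.6]
ee_rot: [-0.0, 0.996, -0.085, -0.001]
force: [-2.1, 1.8, 3.9]
grip_width: 0.144
grip_force: 59.0
```

>>> step_arm:
  increments:
    - {"dx": 0,"dy": 0,"dz": 0.04,"wx": 0,"wy": 0,"wz": 0}
    - {"dx": 0,"dy": 0,"dz": 0,"wx": 0,"wy": 0,"wz": 0}

```text
time_s: 19.25
eef_pos: [630.9, -176.8, 98.1]
ee_rot: [0.0, 0.996, -0.085, 0.001]
force: [-0.3, 0.0, -1.1]
grip_width: 0.141
grip_force: 58.9
```

>>> step_arm:
  increments:
    - {"dx": 0,"dy": 0,"dz": 0.03,"wx": 0,"wy": 0,"wz": 0}
    - {"dx": 0,"dy": 0,"dz": 0,"wx": 0,"wy": 0,"wz": 0}

```text
time_s: 19.45
eef_pos: [630.9, -176.9, 97.6]
ee_rot: [0.0, 0.996, -0.085, 0.001]
force: [-0.6, 0.4, 2.8]
grip_width: 0.141
grip_force: 59.4
```

>>> step_arm:
  increments:
    - {"dx": 0,"dy": 0,"dz": -0.02,"wx": 0,"wy": 0,"wz": 0}
    - {"dx": 0,"dy": 0,"dz": 0,"wx": 0,"wy": 0,"wz": 0}
    - {"dx": 0,"dy": 0,"dz": 0,"wx": 0,"wy": 0,"wz": 0}
    - {"dx": 0,"dy": 0,"dz": -0.2,"wx": 0,"wy": 0,"wz": 0}
  fingers: 32

```text
time_s: 19.85
eef_pos: [630.2, -176.6, 101.6]
ee_rot: [-0.0, 0.996, -0.085, -0.001]
force: [-0.3, 0.3, 0.6]
grip_width: 0.378
grip_force: 0.0
```

>>> step_arm:
  increments:
    - {"dx": 0,"dy": 0,"dz": -0.8,"wx": 0,"wy": 0,"wz": 0}
    - {"dx": 0,"dy": 0,"dz": -1,"wx": 0,"wy": 0,"wz": 0}
    - {"dx": 0,"dy": 0,"dz": -1,"wx": 0,"wy": 0,"wz": 0}
    - {"dx": 0,"dy": 0,"dz": -1,"wx": 0,"wy": 0,"wz": 0}
    - {"dx": 0,"dy": 0,"dz": -1,"wx": 0,"wy": 0,"wz": 0}

```text
time_s: 20.35
eef_pos: [630.4, -176.7, 223.6]
ee_rot: [0.0, 0.996, -0.085, 0.0]
force: [-0.0, 0.1, 0.5]
grip_width: 0.375
grip_force: 0.0
```

>>> step_arm:
  increments:
    - {"dx": -0.713,"dy": -0.945,"dz": 0,"wx": 0,"wy": 0,"wz": 0}
    - {"dx": -0.713,"dy": -0.945,"dz": 0,"wx": 0,"wy": 0,"wz": 0}
    - {"dx": -0.713,"dy": -0.945,"dz": 0,"wx": 0,"wy": 0,"wz": 0}
    - {"dx": -0.713,"dy": -0.945,"dz": 0,"wx": 0,"wy": 0,"wz": 0}
    - {"dx": -0.713,"dy": -0.945,"dz": 0,"wx": 0,"wy": 0,"wz": 0}
  fingers: 50

```text
time_s: 20.85
eef_pos: [562.0, -44.2, 222.5]
ee_rot: [0.0, 0.996, -0.085, 0.0]
force: [0.6, 0.3, 0.1]
grip_width: 0.583
grip_force: 0.0
```

>>> step_arm:
  increments:
    - {"dx": -0.713,"dy": -0.945,"dz": 0,"wx": 0,"wy": 0,"wz": 0}
    - {"dx": -0.713,"dy": -0.945,"dz": 0,"wx": 0,"wy": 0,"wz": 0}
    - {"dx": -0.713,"dy": -0.945,"dz": 0,"wx": 0,"wy": 0,"wz": 0}
    - {"dx": -0.713,"dy": -0.945,"dz": 0,"wx": 0,"wy": 0,"wz": 0}
    - {"dx": -0.713,"dy": -0.945,"dz": 0,"wx": 0,"wy": 0,"wz": 0}

```text
time_s: 21.35
eef_pos: [494.2, 87.2, 222.6]
ee_rot: [-0.0, 0.996, -0.085, 0.0]
force: [0.2, -0.1, 0.5]
grip_width: 0.585
grip_force: 0.0
```

>>> step_arm:
  increments:
    - {"dx": -0.713,"dy": -0.945,"dz": 0,"wx": 0,"wy": 0,"wz": 0}
    - {"dx": -0.713,"dy": -0.945,"dz": 0,"wx": 0,"wy": 0,"wz": 0}
    - {"dx": -0.713,"dy": -0.945,"dz": 0,"wx": 0,"wy": 0,"wz": 0}
    - {"dx": -0.713,"dy": -0.945,"dz": 0,"wx": 0,"wy": 0,"wz": 0}
    - {"dx": -0.713,"dy": -0.945,"dz": 0,"wx": 0,"wy": 0,"wz": 0}

```text
time_s: 21.85
eef_pos: [426.4, 218.8, 222.5]
ee_rot: [-0.0, 0.996, -0.085, 0.0]
force: [0.7, -0.2, -0.4]
grip_width: 0.588
grip_force: 0.0
```

>>> step_arm:
  increments:
    - {"dx": -0.713,"dy": -0.945,"dz": 0,"wx": 0,"wy": 0,"wz": 0}
    - {"dx": -0.713,"dy": -0.945,"dz": 0,"wx": 0,"wy": 0,"wz": 0}
    - {"dx": 0,"dy": 0,"dz": 0,"wx": 0,"wy": 0,"wz": 0}
    - {"dx": 0,"dy": 0,"dz": 0,"wx": 0,"wy": 0,"wz": 0}

```text
time_s: 22.25
eef_pos: [399.8, 270.6, 222.4]
ee_rot: [-0.0, 0.996, -0.084, 0.0]
force: [-0.3, 0.2, 0.5]
grip_width: 0.588
grip_force: 0.0
```

```bash
python3 - <<'E'
from plate import *
c=run("w_C",[(474,297)])
E
```

```text
22.25 [399.8 270.6 222.4] -9.672682722106895 0.5876344644789392
[(0.88, [358.7, 221.3, 2.4]), (0.82, [297.5, 323.5, -0.8]), (0.8, [472.3, 297.2, 2.8]), (0.56, [421.4, -3.3, -0.7])]
0.72 4587 [42. 51. 69.] (474, 297) [4.7336e+02 2.9697e+02 1.7230e+01 5.0000e-02]
```

>>> step_arm:
  increments:
    - {"dx": 0.545,"dy": -0.307,"dz": 0.4,"wx": 0,"wy": 0,"wz": 0}
    - {"dx": 0.545,"dy": -0.307,"dz": 0.4,"wx": 0,"wy": 0,"wz": 0}
    - {"dx": 0.545,"dy": -0.307,"dz": 0.4,"wx": 0,"wy": 0,"wz": 0}
    - {"dx": 0.545,"dy": -0.307,"dz": 0.4,"wx": 0,"wy": 0,"wz": 0}
    - {"dx": 0.545,"dy": -0.307,"dz": 0.4,"wx": 0,"wy": 0,"wz": 0}

```text
time_s: 22.9
eef_pos: [474.6, 296.0, 171.6]
ee_rot: [0.0, 0.996, -0.086, 0.0]
force: [0.3, 0.1, 0.3]
grip_width: 0.587
grip_force: 0.0
```

>>> step_arm:
  increments:
    - {"dx": 0,"dy": 0,"dz": 0.5,"wx": 0,"wy": 0,"wz": -0.893}
    - {"dx": 0,"dy": 0,"dz": 0.5,"wx": 0,"wy": 0,"wz": -0.893}
    - {"dx": 0,"dy": 0,"dz": 0.5,"wx": 0,"wy": 0,"wz": -0.893}
    - {"dx": 0,"dy": 0,"dz": 0.5,"wx": 0,"wy": 0,"wz": -0.893}
    - {"dx": 0,"dy": 0,"dz": 0.5,"wx": 0,"wy": 0,"wz": -0.893}

```text
time_s: 23.4
eef_pos: [474.0, 295.8, 109.0]
ee_rot: [0.0, 0.989, 0.149, -0.0]
force: [-0.9, 0.4, -0.2]
grip_width: 0.584
grip_force: 0.0
```

>>> step_arm:
  increments:
    - {"dx": 0,"dy": 0,"dz": 0.9,"wx": 0,"wy": 0,"wz": 0}
    - {"dx": 0,"dy": 0,"dz": 0.9,"wx": 0,"wy": 0,"wz": 0}
    - {"dx": 0,"dy": 0,"dz": 0.73,"wx": 0,"wy": 0,"wz": 0}
    - {"dx": 0,"dy": 0,"dz": 0,"wx": 0,"wy": 0,"wz": 0}

```text
time_s: 23.8
eef_pos: [472.8, 295.5, 44.2]
ee_rot: [0.0, 0.989, 0.148, -0.002]
force: [-0.1, 0.3, 0.5]
grip_width: 0.59
grip_force: 0.0
```

>>> step_arm:
  increments:
    - {"dx": 0,"dy": 0,"dz": 0,"wx": 0,"wy": 0,"wz": 0}
    - {"dx": 0,"dy": 0,"dz": 0,"wx": 0,"wy": 0,"wz": 0}
    - {"dx": 0,"dy": 0,"dz": 0,"wx": 0,"wy": 0,"wz": 0}
    - {"dx": 0,"dy": 0,"dz": 0,"wx": 0,"wy": 0,"wz": 0}
    - {"dx": 0,"dy": 0,"dz": 0,"wx": 0,"wy": 0,"wz": 0}
  fingers: 5
  squeeze: 60

```text
time_s: 24.3
eef_pos: [474.2, 296.8, 47.6]
ee_rot: [-0.0, 0.989, 0.148, 0.001]
force: [-0.1, -2.1, 5.7]
grip_width: 0.146
grip_force: 58.6
```

>>> step_arm:
  increments:
    - {"dx": 0,"dy": 0,"dz": -0.4,"wx": 0,"wy": 0,"wz": 0}
    - {"dx": 0,"dy": 0,"dz": -1,"wx": 0,"wy": 0,"wz": 0}
    - {"dx": 0,"dy": 0,"dz": -1,"wx": 0,"wy": 0,"wz": 0}
    - {"dx": 0,"dy": 0,"dz": -1,"wx": 0,"wy": 0,"wz": 0}
    - {"dx": 0,"dy": 0,"dz": -1,"wx": 0,"wy": 0,"wz": 0}

```text
time_s: 24.8
eef_pos: [473.1, 296.6, 157.7]
ee_rot: [0.0, 0.989, 0.148, -0.0]
force: [-0.3, 1.0, -2.6]
grip_width: 0.138
grip_force: 58.5
```

>>> step_arm:
  increments:
    - {"dx": 0,"dy": 0,"dz": -0.12,"wx": 0,"wy": 0,"wz": 0.898}
    - {"dx": 0,"dy": 0,"dz": -0.12,"wx": 0,"wy": 0,"wz": 0.898}
    - {"dx": 0,"dy": 0,"dz": -0.12,"wx": 0,"wy": 0,"wz": 0.898}
    - {"dx": 0,"dy": 0,"dz": -0.12,"wx": 0,"wy": 0,"wz": 0.898}
    - {"dx": 0,"dy": 0,"dz": -0.12,"wx": 0,"wy": 0,"wz": 0.898}

```text
time_s: 25.3
eef_pos: [473.1, 296.6, 171.8]
ee_rot: [0.0, 0.996, -0.088, -0.0]
force: [-0.1, -0.5, -2.4]
grip_width: 0.145
grip_force: 58.5
```

>>> step_arm:
  increments:
    - {"dx": 0.315,"dy": 0.5,"dz": 0,"wx": 0,"wy": 0,"wz": 0}
    - {"dx": 0.63,"dy": 1,"dz": 0,"wx": 0,"wy": 0,"wz": 0}
    - {"dx": 0.63,"dy": 1,"dz": 0,"wx": 0,"wy": 0,"wz": 0}
    - {"dx": 0.63,"dy": 1,"dz": 0,"wx": 0,"wy": 0,"wz": 0}
    - {"dx": 0.63,"dy": 1,"dz": 0,"wx": 0,"wy": 0,"wz": 0}

```text
time_s: 25.8
eef_pos: [524.2, 171.8, 171.4]
ee_rot: [0.0, 0.996, -0.085, -0.0]
force: [-0.0, 0.2, -2.8]
grip_width: 0.142
grip_force: 58.6
```

>>> step_arm:
  increments:
    - {"dx": 0.63,"dy": 1,"dz": 0,"wx": 0,"wy": 0,"wz": 0}
    - {"dx": 0.63,"dy": 1,"dz": 0,"wx": 0,"wy": 0,"wz": 0}
    - {"dx": 0.63,"dy": 1,"dz": 0,"wx": 0,"wy": 0,"wz": 0}
    - {"dx": 0.63,"dy": 1,"dz": 0,"wx": 0,"wy": 0,"wz": 0}
    - {"dx": 0.63,"dy": 1,"dz": 0,"wx": 0,"wy": 0,"wz": 0}

```text
time_s: 26.3
eef_pos: [580.1, 35.0, 171.4]
ee_rot: [0.0, 0.996, -0.085, -0.0]
force: [1.2, 1.7, -2.9]
grip_width: 0.142
grip_force: 58.6
```

>>> step_arm:
  increments:
    - {"dx": 0.63,"dy": 1,"dz": 0,"wx": 0,"wy": 0,"wz": 0}
    - {"dx": 0.63,"dy": 1,"dz": 0,"wx": 0,"wy": 0,"wz": 0}
    - {"dx": 0.63,"dy": 1,"dz": 0,"wx": 0,"wy": 0,"wz": 0}
    - {"dx": 0.63,"dy": 1,"dz": 0,"wx": 0,"wy": 0,"wz": 0}
    - {"dx": 0.63,"dy": 1,"dz": 0,"wx": 0,"wy": 0,"wz": 0}

```text
time_s: 26.8
eef_pos: [636.0, -101.7, 171.3]
ee_rot: [-0.0, 0.996, -0.085, -0.0]
force: [0.2, 0.3, -3.2]
grip_width: 0.143
grip_force: 58.6
```

>>> step_arm:
  increments:
    - {"dx": 0.315,"dy": 0.5,"dz": 0,"wx": 0,"wy": 0,"wz": 0}
    - {"dx": 0,"dy": 0,"dz": 0,"wx": 0,"wy": 0,"wz": 0}
    - {"dx": 0,"dy": 0,"dz": 0,"wx": 0,"wy": 0,"wz": 0}

```text
time_s: 27.1
eef_pos: [641.4, -112.8, 171.1]
ee_rot: [-0.0, 0.996, -0.086, -0.0]
force: [0.6, 0.7, -2.9]
grip_width: 0.141
grip_force: 58.6
```

```bash
python3 - <<'E'
from chk import *; import held
c=wrist("w_held3"); print(c["s"]["time_s"],yaw(c["s"]),c["s"]["grip_width"])
F=c["frame"].copy(); c["frame"][:,373:]=255; held.held(c,c["s"]["eef_pos"][2]-47.5); c["frame"]=F
brown(c,631,-176,(375,470,183,300))
E
```

```text
27.1 -9.850873157851536 0.14131355258355963
angs [-9.82 -7.01 -9.89] width 51.02 centre [ 642.5 -113.5] tcp [ 641.4 -112.8  171.1]
(631, -176) 7606 [ 6.2941e+02 -1.7747e+02  1.7007e+02  5.0000e-02]
```

View pics/w_held3.png

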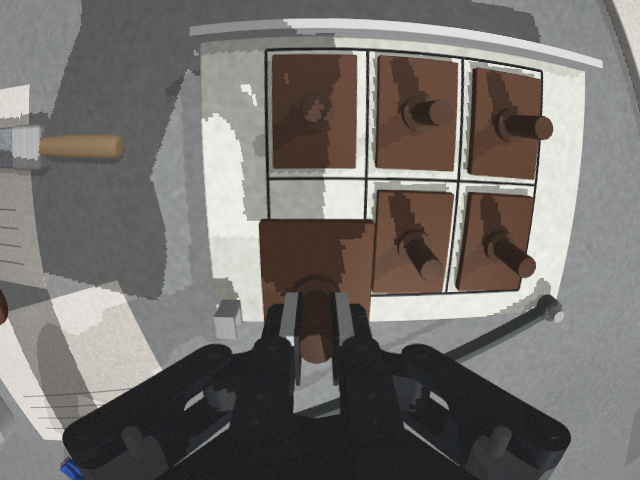

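The held plate sits over the last field with its back edge from (261,220) to (373,220). The two placed plates are square beside it, so I'll set it down.

>>> step_arm:
  increments:
    - {"dx": 0,"dy": 0.02,"dz": 0.8,"wx": 0,"wy": 0,"wz": 0}
    - {"dx": 0,"dy": 0,"dz": 0.9,"wx": 0,"wy": 0,"wz": 0}
    - {"dx": 0,"dy": 0,"dz": 0.7,"wx": 0,"wy": 0,"wz": 0}
    - {"dx": 0,"dy": 0,"dz": 0.4,"wx": 0,"wy": 0,"wz": 0}
    - {"dx": 0,"dy": 0,"dz": 0.08,"wx": 0,"wy": 0,"wz": 0}

```text
time_s: 27.65
eef_pos: [641.2, -112.9, 98.5]
ee_rot: [-0.0, 0.996, -0.086, -0.001]
force: [0.1, -0.3, -2.9]
grip_width: 0.14
grip_force: 58.6
```

>>> step_arm:
  increments:
    - {"dx": 0,"dy": 0,"dz": 0.04,"wx": 0,"wy": 0,"wz": 0}
    - {"dx": 0,"dy": 0,"dz": 0,"wx": 0,"wy": 0,"wz": 0}

```text
time_s: 27.85
eef_pos: [642.1, -113.7, 99.3]
ee_rot: [0.0, 0.996, -0.086, 0.001]
force: [-0.4, 0.1, -2.9]
grip_width: 0.14
grip_force: 58.6
```

>>> step_arm:
  increments:
    - {"dx": 0,"dy": 0,"dz": 0.03,"wx": 0,"wy": 0,"wz": 0}
    - {"dx": 0,"dy": 0,"dz": 0,"wx": 0,"wy": 0,"wz": 0}

```text
time_s: 28.05
eef_pos: [641.8, -113.9, 98.0]
ee_rot: [0.0, 0.996, -0.086, 0.0]
force: [-0.1, 0.5, -2.4]
grip_width: 0.138
grip_force: 58.6
```

>>> step_arm:
  increments:
    - {"dx": 0,"dy": 0,"dz": 0.03,"wx": 0,"wy": 0,"wz": 0}
    - {"dx": 0,"dy": 0,"dz": 0,"wx": 0,"wy": 0,"wz": 0}

```text
time_s: 28.25
eef_pos: [641.8, -113.9, 97.6]
ee_rot: [0.0, 0.996, -0.086, 0.0]
force: [-2.8, 1.2, 3.3]
grip_width: 0.146
grip_force: 59.6
```

>>> step_arm:
  increments:
    - {"dx": 0,"dy": 0,"dz": 0.02,"wx": 0,"wy": 0,"wz": 0}
    - {"dx": 0,"dy": 0,"dz": 0,"wx": 0,"wy": 0,"wz": 0}

```text
time_s: 28.45
eef_pos: [641.8, -113.9, 97.6]
ee_rot: [0.0, 0.996, -0.086, 0.0]
force: [-4.0, 1.1, 7.8]
grip_width: 0.14
grip_force: 59.8
```

>>> step_arm:
  increments:
    - {"dx": 0,"dy": 0,"dz": -0.03,"wx": 0,"wy": 0,"wz": 0}
    - {"dx": 0,"dy": 0,"dz": 0,"wx": 0,"wy": 0,"wz": 0}
    - {"dx": 0,"dy": 0,"dz": 0,"wx": 0,"wy": 0,"wz": 0}
    - {"dx": 0,"dy": 0,"dz": -0.2,"wx": 0,"wy": 0,"wz": 0}
  fingers: 32

```text
time_s: 28.85
eef_pos: [641.4, -113.7, 101.4]
ee_rot: [-0.0, 0.996, -0.086, -0.001]
force: [0.1, 0.7, 0.5]
grip_width: 0.371
grip_force: 0.0
```

>>> step_arm:
  increments:
    - {"dx": 0,"dy": 0,"dz": -0.8,"wx": 0,"wy": 0,"wz": 0}
    - {"dx": 0,"dy": 0,"dz": -1,"wx": 0,"wy": 0,"wz": 0}
    - {"dx": 0,"dy": 0,"dz": -1,"wx": 0,"wy": 0,"wz": 0}
    - {"dx": 0,"dy": 0,"dz": -1,"wx": 0,"wy": 0,"wz": 0}
    - {"dx": 0,"dy": 0,"dz": -1,"wx": 0,"wy": 0,"wz": 0}

```text
time_s: 29.35
eef_pos: [641.6, -113.8, 223.5]
ee_rot: [0.0, 0.996, -0.086, 0.0]
force: [0.0, 0.5, -0.1]
grip_width: 0.373
grip_force: 0.0
```

>>> step_arm:
  increments:
    - {"dx": -0.9,"dy": 0.283,"dz": 0,"wx": 0,"wy": 0,"wz": 0}
    - {"dx": -0.9,"dy": 0.283,"dz": 0,"wx": 0,"wy": 0,"wz": 0}
    - {"dx": -0.9,"dy": 0.283,"dz": 0,"wx": 0,"wy": 0,"wz": 0}
    - {"dx": -0.9,"dy": 0.283,"dz": 0,"wx": 0,"wy": 0,"wz": 0}
    - {"dx": -0.9,"dy": 0.283,"dz": 0,"wx": 0,"wy": 0,"wz": 0}
  fingers: 0

```text
time_s: 29.85
eef_pos: [523.9, -129.4, 222.4]
ee_rot: [0.0, 0.996, -0.086, 0.0]
force: [-0.6, -0.7, 0.5]
grip_width: -0.004
grip_force: 0.0
```

>>> step_arm:
  increments:
    - {"dx": -0.9,"dy": 0.283,"dz": 0,"wx": 0,"wy": 0,"wz": 0}
    - {"dx": -0.9,"dy": 0.283,"dz": 0,"wx": 0,"wy": 0,"wz": 0}
    - {"dx": -0.9,"dy": 0.283,"dz": 0,"wx": 0,"wy": 0,"wz": 0}
    - {"dx": 0,"dy": 0,"dz": 0,"wx": 0,"wy": 0,"wz": 0}
    - {"dx": 0,"dy": 0,"dz": 0,"wx": 0,"wy": 0,"wz": 0}

```text
time_s: 30.35
eef_pos: [454.9, -138.8, 222.6]
ee_rot: [0.0, 0.996, -0.086, 0.001]
force: [0.2, -0.1, 0.3]
grip_width: -0.001
grip_force: 0.0
```

```bash
python3 - <<'E'
from chk import *
c=wrist("w_row"); s=c["s"]; print(s["time_s"],s["eef_pos"],yaw(s),s["grip_width"])
for l in ["keeper_hinge","keeper_knob"]:
    print(l,[(round(d["p"],2),np.round(w2(c,d["point"]),1).tolist()) for d in eyes.landmark_of("wrist",l)])
for d in eyes.cut_out("wrist","plate_a"):
    m=d["mask"]; v,u=np.nonzero(m); P=ray(c,np.median(u),np.median(v),58); print(round(d["p"],2),m.sum(),np.round(P[:2]), (int(np.median(u)),int(np.median(v))),
      np.round(fitplate(c,m,P[0],P[1],50),2) if P[0]>590 and P[1]<-80 else "")
E
```

```text
30.35 [ 454.89926163 -138.82941185  222.62250715] -9.924269427765992 -0.001417649548578173
keeper_hinge [(0.93, [555.4, -290.6, 59.9])]
keeper_knob [(0.8, [507.0, -138.4, 99.8])]
0.7 3354 [438. -32.] (195, 264) 
0.68 2944 [ 622. -111.] (241, 21) [ 6.4244e+02 -1.1417e+02  1.7147e+02  4.0000e-02]
0.68 1628 [388. 160.] (57, 330) 
0.67 22257 [ 581. -163.] (319, 58) 
0.58 2912 [ 610. -173.] (325, 20) [ 6.3119e+02 -1.7701e+02  1.7047e+02  2.0000e-02]
0.57 3040 [ 601. -236.] (409, 22) [ 6.1982e+02 -2.4017e+02  1.6935e+02  4.0000e-02]
0.56 1054 [332. 256.] (27, 371)
```

View pics/w_row.png

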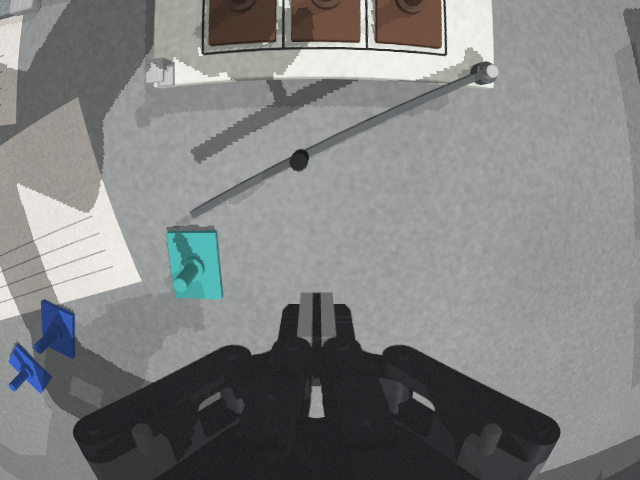

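The row sits square, with all three plates within about 1 mm of their fields. The knob top is at (300,158) and the bar end at (193,213). I'll compute the push.

```bash
python3 - <<'E'
from h import *
c=wrist(); print(ray(c,300,157,105), ray(c,193,213,60)); s=c["s"]; print(s["eef_pos"],yaw(s))
E
```

```text
[ 512.82823502 -138.49079592  105.        ] [481.86139153 -42.90895442  60.        ]
[ 455.162608   -138.59510269  221.98779775] -9.864884838754419
```

>>> step_arm:
  increments:
    - {"dx": 0,"dy": 0,"dz": 0.98,"wx": 0,"wy": 0,"wz": 0}
    - {"dx": 0,"dy": 0,"dz": 0.98,"wx": 0,"wy": 0,"wz": 0}
    - {"dx": 0,"dy": 0,"dz": 0.98,"wx": 0,"wy": 0,"wz": 0}
    - {"dx": 0,"dy": 0,"dz": 0.98,"wx": 0,"wy": 0,"wz": 0}
    - {"dx": 0,"dy": 0,"dz": 0.9,"wx": 0,"wy": 0,"wz": 0}

```text
time_s: 31.1
eef_pos: [454.8, -138.5, 100.4]
ee_rot: [-0.0, 0.996, -0.086, -0.0]
force: [-1.2, 0.3, -0.8]
grip_width: 0.0
grip_force: 0.0
```

>>> step_arm:
  increments:
    - {"dx": 0.36,"dy": -0.08,"dz": 0,"wx": 0,"wy": 0,"wz": 0}
    - {"dx": 0.36,"dy": -0.08,"dz": 0,"wx": 0,"wy": 0,"wz": 0}
    - {"dx": 0.36,"dy": -0.08,"dz": 0,"wx": 0,"wy": 0,"wz": 0}
    - {"dx": 0.2,"dy": -0.045,"dz": 0,"wx": 0,"wy": 0,"wz": 0}
    - {"dx": 0.2,"dy": -0.045,"dz": 0,"wx": 0,"wy": 0,"wz": 0}

```text
time_s: 31.6
eef_pos: [493.3, -136.9, 102.2]
ee_rot: [0.0, 0.996, -0.086, 0.001]
force: [-2.5, 1.0, 0.5]
grip_width: 0.002
grip_force: 0.4
```

>>> step_arm:
  increments:
    - {"dx": 0.2,"dy": -0.045,"dz": 0,"wx": 0,"wy": 0,"wz": 0}
    - {"dx": 0.2,"dy": -0.045,"dz": 0,"wx": 0,"wy": 0,"wz": 0}
    - {"dx": 0.2,"dy": -0.045,"dz": 0,"wx": 0,"wy": 0,"wz": 0}
    - {"dx": 0.2,"dy": -0.045,"dz": 0,"wx": 0,"wy": 0,"wz": 0}
    - {"dx": 0.2,"dy": -0.045,"dz": 0,"wx": 0,"wy": 0,"wz": 0}

```text
time_s: 32.1
eef_pos: [518.5, -135.6, 101.5]
ee_rot: [-0.0, 0.996, -0.086, -0.0]
force: [-1.1, 0.6, 0.5]
grip_width: -0.0
grip_force: 0.2
```

>>> step_arm:
  increments:
    - {"dx": 0.2,"dy": -0.045,"dz": 0,"wx": 0,"wy": 0,"wz": 0}
    - {"dx": 0.2,"dy": -0.045,"dz": 0,"wx": 0,"wy": 0,"wz": 0}
    - {"dx": 0.2,"dy": -0.045,"dz": 0,"wx": 0,"wy": 0,"wz": 0}
    - {"dx": 0.2,"dy": -0.045,"dz": 0,"wx": 0,"wy": 0,"wz": 0}
    - {"dx": 0.2,"dy": -0.045,"dz": 0,"wx": 0,"wy": 0,"wz": 0}

```text
time_s: 32.6
eef_pos: [544.1, -134.4, 101.5]
ee_rot: [0.0, 0.996, -0.086, -0.0]
force: [-0.7, 0.3, -0.1]
grip_width: 0.002
grip_force: 0.2
```

```bash
python3 - <<'E'
from h import *
c=wrist("w_push"); s=c["s"]; print(s["time_s"],s["eef_pos"],yaw(s),s["force"])
E
```

```text
32.6 [ 544.13303007 -134.42094813  101.52488855] -9.893600816409448 [-0.70408405  0.25769564 -0.08615148]
```

View pics/w_push.png

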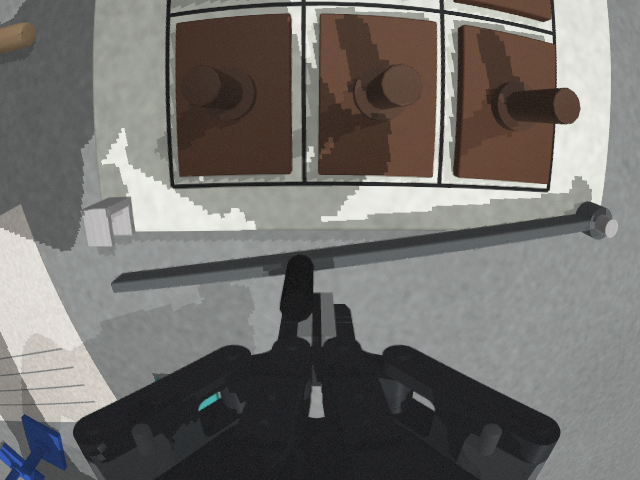

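The bar has followed, with the knob at (298,290) and the bar end at (115,283), still short of the catch at (108,222). I'll push on gently.

>>> step_arm:
  increments:
    - {"dx": 0.14,"dy": -0.06,"dz": 0,"wx": 0,"wy": 0,"wz": 0}
    - {"dx": 0.14,"dy": -0.06,"dz": 0,"wx": 0,"wy": 0,"wz": 0}
    - {"dx": 0.14,"dy": -0.06,"dz": 0,"wx": 0,"wy": 0,"wz": 0}
    - {"dx": 0.12,"dy": -0.03,"dz": 0,"wx": 0,"wy": 0,"wz": 0}
    - {"dx": 0.1,"dy": -0.02,"dz": 0,"wx": 0,"wy": 0,"wz": 0}

```text
time_s: 33.15
eef_pos: [560.7, -131.4, 101.5]
ee_rot: [0.0, 0.996, -0.086, -0.0]
force: [-0.3, -0.0, 0.1]
grip_width: -0.0
grip_force: 0.2
```

>>> step_arm:
  increments:
    - {"dx": 0.06,"dy": 0,"dz": 0,"wx": 0,"wy": 0,"wz": 0}
    - {"dx": 0.06,"dy": 0,"dz": 0,"wx": 0,"wy": 0,"wz": 0}

```text
time_s: 33.35
eef_pos: [563.5, -131.9, 101.5]
ee_rot: [-0.0, 0.996, -0.086, -0.0]
force: [-1.0, 0.5, 0.3]
grip_width: 0.0
grip_force: 0.2
```

>>> step_arm:
  increments:
    - {"dx": 0.05,"dy": 0,"dz": 0,"wx": 0,"wy": 0,"wz": 0}
    - {"dx": 0,"dy": 0,"dz": 0,"wx": 0,"wy": 0,"wz": 0}

```text
time_s: 33.55
eef_pos: [564.8, -132.3, 101.6]
ee_rot: [0.0, 0.996, -0.086, 0.0]
force: [0.4, 0.4, -0.0]
grip_width: -0.002
grip_force: 0.0
```

>>> step_arm:
  increments:
    - {"dx": 0.06,"dy": 0,"dz": 0,"wx": 0,"wy": 0,"wz": 0}
    - {"dx": 0,"dy": 0,"dz": 0,"wx": 0,"wy": 0,"wz": 0}

```text
time_s: 33.75
eef_pos: [566.1, -132.5, 101.5]
ee_rot: [-0.0, 0.996, -0.086, -0.0]
force: [0.1, 0.4, -1.0]
grip_width: -0.0
grip_force: 0.2
```

>>> step_arm:
  increments:
    - {"dx": 0.06,"dy": 0,"dz": 0,"wx": 0,"wy": 0,"wz": 0}
    - {"dx": 0,"dy": 0,"dz": 0,"wx": 0,"wy": 0,"wz": 0}

```text
time_s: 33.95
eef_pos: [566.4, -132.5, 101.4]
ee_rot: [-0.0, 0.996, -0.086, -0.002]
force: [-8.5, 0.3, 4.8]
grip_width: -0.002
grip_force: 4.4
```

>>> step_arm:
  increments:
    - {"dx": 0.05,"dy": 0,"dz": 0,"wx": 0,"wy": 0,"wz": 0}
    - {"dx": 0,"dy": 0,"dz": 0,"wx": 0,"wy": 0,"wz": 0}

```text
time_s: 34.15
eef_pos: [566.6, -132.5, 101.4]
ee_rot: [-0.001, 0.996, -0.086, -0.003]
force: [-16.0, 1.8, 8.3]
grip_width: 0.003
grip_force: 7.8
```

Hard stop reached at the predicted position. I'll back off, rise and check.

>>> step_arm:
  increments:
    - {"dx": -0.1,"dy": 0,"dz": 0,"wx": 0,"wy": 0,"wz": 0}
    - {"dx": -0.2,"dy": 0,"dz": 0,"wx": 0,"wy": 0,"wz": 0}
    - {"dx": -0.6,"dy": 0,"dz": 0,"wx": 0,"wy": 0,"wz": 0}
    - {"dx": -0.9,"dy": 0,"dz": 0,"wx": 0,"wy": 0,"wz": 0}
    - {"dx": -0.9,"dy": 0,"dz": 0,"wx": 0,"wy": 0,"wz": 0}

```text
time_s: 34.65
eef_pos: [501.6, -121.2, 101.5]
ee_rot: [0.0, 0.996, -0.086, 0.0]
force: [0.5, -0.2, 0.3]
grip_width: 0.002
grip_force: 0.0
```

>>> step_arm:
  increments:
    - {"dx": -0.5,"dy": 0,"dz": -0.9,"wx": 0,"wy": 0,"wz": 0}
    - {"dx": -0.2,"dy": 0,"dz": -0.9,"wx": 0,"wy": 0,"wz": 0}
    - {"dx": 0,"dy": 0,"dz": -0.9,"wx": 0,"wy": 0,"wz": 0}
    - {"dx": 0,"dy": 0,"dz": -0.9,"wx": 0,"wy": 0,"wz": 0}
    - {"dx": 0,"dy": 0,"dz": 0,"wx": 0,"wy": 0,"wz": 0}

```text
time_s: 35.15
eef_pos: [486.1, -118.8, 194.3]
ee_rot: [0.001, 0.996, -0.086, 0.003]
force: [-1.0, 0.0, -0.5]
grip_width: -0.004
grip_force: 0.0
```

```bash
python3 - <<'E'
from chk import *
c=wrist("w_end"); s=c["s"]; print(s["time_s"],s["eef_pos"],s["force"])
for l in ["keeper_knob","keeper_hinge"]: print(l,[(round(d["p"],2),np.round(w2(c,d["point"]),1).tolist()) for d in eyes.landmark_of("wrist",l)])
for d in eyes.cut_out("wrist","plate_a"):
    m=d["mask"]; v,u=np.nonzero(m); P=ray(c,np.median(u),np.median(v),58)
    if P[0]>590 and P[1]<-80: print(m.sum(),np.round(fitplate(c,m,P[0],P[1],50),2))
E
```

```text
35.15 [ 486.1168684  -118.84938071  194.26133369] [-1.02854902  0.03119419 -0.46780335]
keeper_knob [(0.83, [581.4, -131.3, 105.8])]
keeper_hinge [(0.75, [640.9, -116.7, 53.3]), (0.6, [555.2, -292.0, 59.9])]
5475 [ 6.3103e+02 -1.7715e+02  1.6999e+02  3.0000e-02]
5508 [ 6.1961e+02 -2.4051e+02  1.6906e+02  4.0000e-02]
```

View pics/w_end.png

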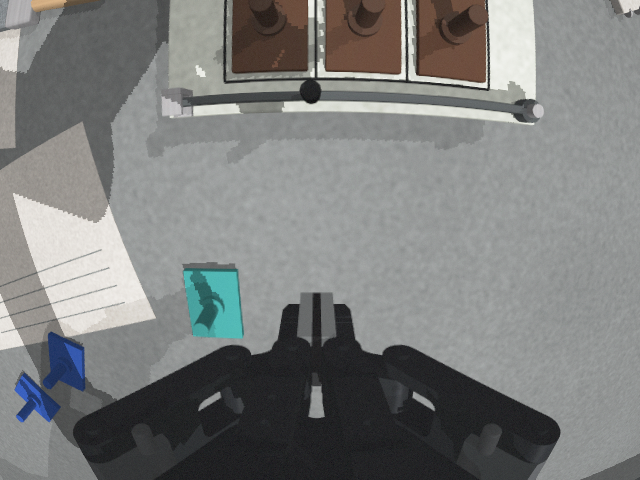

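The bar now lies along the front with its end in the catch at (180,101) and the knob at (310,91). The three plates are square in their fields, so I'll hand in.

```bash
python3 -c "
from rig import finish_job
print(finish_job())"
```

```text
the job is handed in; nothing more can be done
None
```

The three rectangular specimens stand studs up in the front row, each within about 1 mm of its field centre by camera, and the keeper bar is closed to its hard stop with its end in the catch; handed in at about 35 s.

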